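# Drag the ring gauge out of the T-slot with the hooked pick and hang the pick up

## Robot

A 6-joint arm with a two-finger parallel gripper is mounted at the origin on a cart in front of the work surface, level with it; the furniture and walls round the work are solid. World frame = base frame: x ahead of the robot, y to its left, z up, the work surface at z = 0. Lengths are in mm, angles in degrees, forces in N, time in s.
With the tool pointing down it reaches from about 300 to 850 mm from the base axis. Payload 4.2 kg.
Tool frame: the origin (TCP) lies at the very end of the fingers, on their centre line; the grasp point (between the pads) lies 19 mm behind it; z points along the fingers, y is the direction in which the jaws open and shut (so a half turn about z gives the same grasp; the last joint's range is limited). The gripper opens to 91 mm and grips with 3 to 60 N. Pads are 32 mm wide; open, the fingers measure 118 mm over their backs; the gripper's body (76 mm by 178 mm) begins 60 mm behind the grasp point.
Start: joints at [70.818, 18.312, 89.639, -0, 72.044, -1.146], TCP at [178.038, 546.759, 213.976] pointing down, gripper open.
Joint ranges: [-177.97, 177.97], [-48.28, 115.42], [12.27, 149.76], [-77.06, 257.06], [2.81, 150.46], [-146.56, 146.56]. Speed limits (degrees/s): [147.25, 147.25, 180, 180, 180, 180].

## Interface

Orientations are given as [roll, pitch, yaw] about the fixed x, y, z axes, in that order (R = Rz(yaw) Ry(pitch) Rx(roll)).
In Python, from workcell import * gives the robot as it stands. The module is installed in compiled form; this text tells all that it offers.
- The arm moves only by the tool servo_tool, never from a script. Its argument "plan" is a list that holds one entry, the list of rows, each a list of 7 numbers: the shift along the tool's x, y, z in mm, then the turn, a rotation vector about the tool's x, y, z in rad, then the opening, from 0 (shut) to 1 (fully open). A call has 1 to 20 rows; each row is the pose to reach, as a shift and turn from the pose commanded when the call began, along the tool's axes at that moment; what a row does not reach only later rows make up. A row lasts 1/10 s, in which the tool goes at most 50 mm and 8.59 degrees, less where a joint would pass 70% of its speed; a pose out of reach is approached as far as the arm can. A call with a gripper value outside its range is refused whole. The fingers move at their own pace and stop on an object; "squeeze" is the grip in N (left out, the last holds). Time passes only in rows, so rows that repeat a pose let the fingers close. It gives the time, the measured TCP pose, the force and the opening at its end, in the units of the state.
- state(): the state, without advancing time (a new reading comes with each control period).
- grab_frame(name): name is "scene" or "top" or "wrist"; returns a dict with "color" (480x640x3 uint8, red, green, blue), "range_z" (480x640 float32, mm along the optical axis (not along the pixel's ray), 0 where there is no reading), "fx", "fy", "cx", "cy" (pixels), "dist_coeffs" ([k1, k2, p1, p2, k3] as OpenCV has them; the pictures are not rectified), "rvec" (rotation vector, rad) and "tvec" (3), from world to camera coordinates, as OpenCV has them; the wrist camera has in their place "tool_from_camera" (4x4, takes a point from camera to tool coordinates, whose origin is the TCP and whose axes are the flange's). Camera axes: x right, y down, z forward; pixel columns grow to the right and rows downward; lengths in mm; the calibration is good to about 2 mm. A picture is of the moment at which its call begins: read the wrist's pose just before it.
- job_done(): hands the job in, once; it reports no verdict.
The state is a dict: "time_s": time; "qpos": joint angles; "qvel": joint speeds; "effort": joint torques, N m; "ee_pos": TCP position; "ee_rot": TCP orientation; "force": force on the tool from outside, world axes, zero at the start; "torque": the same for the moment, N m; "gripper_width": finger opening in mm.
Only numpy, scipy, OpenCV 4.12 (cv2) and the standard library are available. Lean on these libraries where they do the work, as an engineer would, in place of code of your own. Each camera call takes 0.05 s, during which the arm holds its last target.

## Task

The ring gauge has slid into the T-slot block, where fingers cannot get at it. Put the hooked end of the pick into its bore and drag it out through the open end until the whole gauge is well clear of the block and lies flat on the bench; do not touch the gauge with the gripper. Then hang the pick by its loop on the hook of the stand, in front of the roll of tape already hanging there, which must stay hanging, and do not disturb the bottle, the stamp or the toggle clamp.

Things in the scene. Friction and masses are not known exactly. Their poses are not given: they have to be found in the camera images.
- slot_block: dark steel T-slot block fixed to the bench, 150 (x) by 94 (y) by 34 mm high; origin: centre of its underside. Slot along x: a channel 66 mm wide, 24 mm high, floor = bench; above it two 10 mm thick lips leave a gap 18 mm wide over y = 0, open from above. The -x end is fully open; the +x end is closed below the lips by a 10 mm wall. Flat screw heads stand 3 mm above the lips
- slot_mouth (a point): middle of the slot's open end, 12 mm above the bench; block frame (-75, 0, 12) mm; its axes are the block's, so the way out is along -x
- gauge_center (a point): centre of the steel ring gauge, 58 mm outside diameter, 18 mm thick, lying flat (z up) in the channel under the lips; the bore looks 25 mm wide but has only 17 mm free: keep the pin within 5 mm of the centre. About 0.2 kg. It is just clear of the block when its centre is 104 mm along -x from the block's origin
- pick_grip (a point): gripping point of the hooked pick, 16 mm above the handle's underside. The pick stands on the bench, z up, x from handle to hooked end; 0.16 kg, 208 mm long. Handle: black bar 22 mm wide (y), 32 high, from 30 mm behind this point to 75 mm ahead. A 6 mm bar goose-neck leaves its front, is 46 mm above the underside (bar centre) from 101 mm ahead on, and turns straight down 175 mm ahead
- pick_tip (a point): lower end of the downturned hooked end of the pick: a 6 mm round pin, upright, 40 mm long, its end level with the handle's underside; 175 mm ahead (x) of pick_grip
- pick_loop (a point): top of the opening of the pick's hanging loop (7 mm bar standing on the handle in the pick's x-z plane), 55 mm ahead of pick_grip, 62.5 mm above the handle's underside; the opening is 32 to 62.5 mm above the underside, 27 mm long at its widest, passed through along the pick's y. The pick balances about here and hangs nearly level
- hook_stand: steel stand fixed to the bench; origin on the bench under its thin post. Base plate 110 by 90 by 8 mm, x = -70 to +40 mm. The hook is an 8 mm round bar, centre at z = 140 mm, from the post along -x to x = -118 mm, then rising at 45 degrees to the tip at x = -128, z = 150 mm. Free in front of the tape: about x = -50 to -118 mm
- hook_tip (a point): tip of the hook (centre of its round end, 4 mm radius); axes are the stand's
- tape_center (a point): centre of the roll of tape that hangs upright on the back part of the hook (bar through its 70 mm hole, roll 94 mm across, 19 mm wide, loose, 70 g)
- bottle_mid (a point): white wash bottle with red cap, bystander, standing near the slot block, round body 62 mm across, 122 mm high plus a thin spout to 179 mm; this point is on its axis 60 mm up
- stamp_mid (a point): small black hand stamp, bystander, standing near the slot block, 24 mm across, 63 mm high; this point is its middle
- clamp_mid (a point): toggle clamp with red handle, bystander beside the stand, base 50 mm by 75 mm, 122 mm by 50 mm overall, 129 mm high; this point is 50 mm above the bench over its origin
- cable_end (a point): end of a thin black cable fixed to the bench: over 17 mm either way in x from this point it rises up to 18 mm above the bench, 10 mm wide; beyond that it lies flat, 4 mm high, running away from the robot and to the left. Fingers must not come down on it

How it is judged (in metres and radians):
On the way, in this order (a step that is already met when the one before it is completed fails the run):
1. the hooked end of the pick is in the bore of the gauge while the gauge is still in the slot (horizontal distance between pick_tip and gauge_center below 0.014 m and height (world z) of pick_tip below 0.015 m and x of gauge_center in the frame of slot_block above -0.075 m), for 0.1 s.
2. the gauge has been dragged clear of the block, the hooked end still in its bore (horizontal distance between pick_tip and gauge_center below 0.014 m and height (world z) of pick_tip below 0.018 m and x of gauge_center in the frame of slot_block below -0.109 m and angle between gauge_center's own z axis and vertical below 0.1 rad and height (world z) of gauge_center below 0.015 m), for 0.1 s.
3. the pick's loop is on the hook (x of pick_loop in the frame of hook_stand between -0.122 and -0.04 m and y of pick_loop in the frame of hook_stand between -0.015 and 0.015 m and z of pick_loop in the frame of hook_stand between 0.132 and 0.154 m), for 0.2 s.
At the end, for the whole second after the job is handed in: Gauge flat and at rest on the bench, centre 109 mm or more along -x from the block's origin; pick released, at rest, loop point on the hook (40 to 122 mm before the post, within 15 mm sideways, 132 to 154 mm high); tape hanging (0 to 122 mm before the post, within 30 mm, 85 to 125 mm high) (all of step 3 and x of gauge_center in the frame of slot_block below -0.109 m and angle between gauge_center's own z axis and vertical below 0.1 rad and height (world z) of gauge_center below 0.015 m and x of tape_center in the frame of hook_stand between -0.122 and 0 m and y of tape_center in the frame of hook_stand between -0.03 and 0.03 m and z of tape_center in the frame of hook_stand between 0.085 and 0.125 m and linear speed of each of ring_gauge, pick, tape_roll below 0.03 m/s and contact force between the fingers and pick below 0.1 N); the robot touches nothing.
It fails at once if the gripper or arm touches the gauge (contact force between any of the fingers, the arm and ring_gauge above 0.3 N).
It fails at once if the tape comes off the hook (height (world z) of tape_center below 0.08 m).
It fails at once if the bottle, stamp or toggle clamp is moved more than 25 mm (distance of any of bottle_mid, stamp_mid, clamp_mid from where it was at the start of the episode above 0.025 m).
It also fails if it takes over 56 s, if anything falls off the work surface, if the arm or the gripper's body presses on something with over 40 N, if the wrist force passes 120 N, or if a joint passes its speed limit or range.

## Working session

There is one attempt and no reset: what is moved stays moved. The work goes in short steps, Python scripts to look and compute and a tool call to move; the robot and the scene stay as the last step left them, time stands still between calls to the robot, and variables do not carry over. Pictures are saved under pics/ and viewed, and the job is handed in when it is done.

Besides the shell and the picture viewer there is one more tool, called after ">>>" as name([rows], argument=value, ...), one row to a line, values as JSON. servo_tool: Moves the arm, as the interface text tells. Its arguments: {"type":"object","properties":{"plan":{"type":"array"},"squeeze":{"type":"number"}},"required":["plan"]}

```bash
mkdir -p pics; cat > h.py <<'E'
import numpy as np, cv2, pickle
from workcell import *
def K(f): return np.array([[f['fx'],0,f['cx']],[0,f['fy'],f['cy']],[0,0,1.]]), np.array(f['dist_coeffs'],float)
def save(f,n): cv2.imwrite('pics/'+n+'.png',f['color'][:,:,::-1])
def cloud(f,T=None):
    k,d=K(f); h,w=f['range_z'].shape
    u,v=np.meshgrid(np.arange(w),np.arange(h))
    p=cv2.undistortPoints(np.stack([u,v],-1).reshape(-1,1,2).astype(float),k,d).reshape(h,w,2)
    z=f['range_z'].astype(float)
    c=np.dstack([p*z[...,None],z])
    if T is None:
        R=cv2.Rodrigues(np.array(f['rvec'],float))[0]; t=np.array(f['tvec'],float).ravel()
        P=(c-t)@R
    else: P=c@T[:3,:3].T+T[:3,3]
    P[z==0]=np.nan
    return P
def ray(f,u,v,z):
    "pixel to world at height z"
    k,d=K(f); p=cv2.undistortPoints(np.array([[[u,v]]],float),k,d).ravel()
    R=cv2.Rodrigues(np.array(f['rvec'],float))[0]; t=np.array(f['tvec'],float).ravel()
    o=-R.T@t; r=R.T@np.array([p[0],p[1],1]); s=(z-o[2])/r[2]; return o+s*r
E
python3 - <<'E'
from h import *
s=state(); print(s)
for n in ['scene','top','wrist']:
    f=grab_frame(n); save(f,n+'0'); pickle.dump(f,open(n+'0.pkl','wb'))
    print(n,[f[k] for k in f if k not in('color','range_z')])
E
```

```text
{'time_s': 0.0, 'qpos': array([ 7.08185715e+01,  1.83493368e+01,  8.97066135e+01, -1.52569300e-03,
        7.20427974e+01, -1.14373890e+00]), 'qvel': array([ 0.01450522, -0.09878862, -0.08074858, -0.00994914, -0.01982159,
       -0.06761333]), 'effort': array([-9.57122757e-04, -4.12472034e+01, -2.31964356e+01,  7.26124342e-02,
        4.59358364e-02, -1.56199767e-04]), 'ee_pos': array([177.86503866, 546.26765497, 213.14196895]), 'ee_rot': array([-1.79901243e+02, -5.20800665e-04,  1.61962782e+02]), 'force': array([-0.36654873,  0.28910485, -0.28869853]), 'torque': array([ 0.00171923, -0.04602524, -0.00975753]), 'gripper_width': 91.15571320771544}
scene [590.174150068155, 590.174150068155, 325.4785419097289, 236.53607665686997, array([-0.13913713,  0.        ,  0.        ,  0.        ,  0.        ]), array([ 1.80721779, -1.10196428,  0.70002049]), array([-219.86604571,  368.66226038,  574.81068686])]
top [480.0329141035041, 480.0329141035041, 322.1898845805879, 238.2338701633957, array([-0.0097369,  0.       ,  0.       ,  0.       ,  0.       ]), array([ 2.15710145, -2.12294901,  0.12695224]), array([ 64.44813722, 613.15669141, 881.42890606])]
wrist [359.2736106506123, 359.2736106506123, 315.73864934399614, 245.3787465809278, array([-0.02290108,  0.        ,  0.        ,  0.        ,  0.        ]), array([[-8.85987903e-05, -9.60014302e-01, -2.79950946e-01,
         7.92082184e+01],
       [ 9.99999801e-01, -2.60085639e-04,  5.75412095e-04,
        -5.42038757e-01],
       [-6.25215061e-04, -2.79950839e-01,  9.60014134e-01,
        -1.70865404e+02],
       [ 0.00000000e+00,  0.00000000e+00,  0.00000000e+00,
         1.00000000e+00]])]
```

View pics/scene0.png

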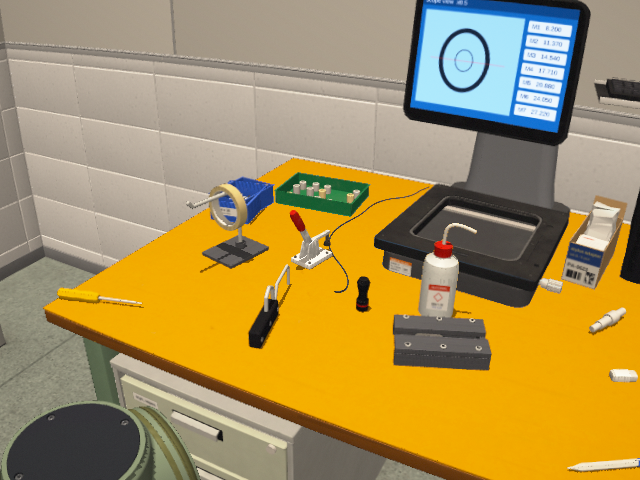

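View pics/top0.png

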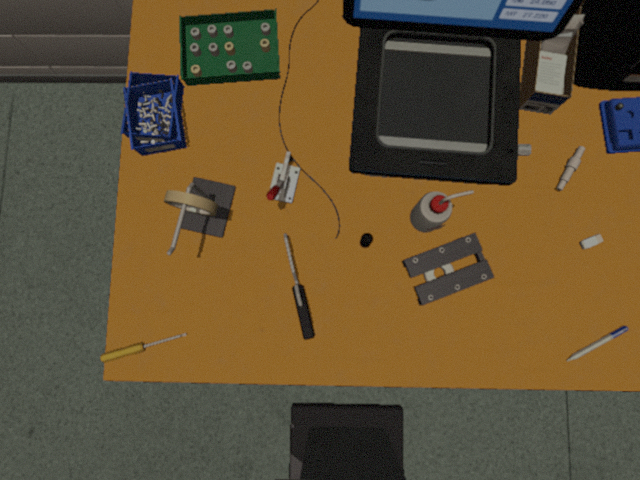

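View pics/wrist0.png

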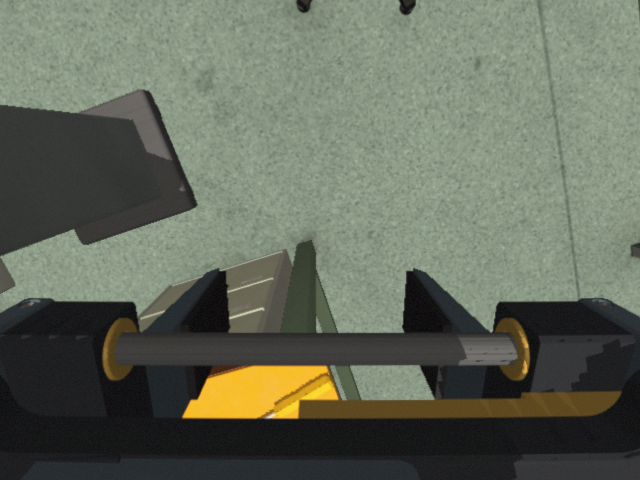

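```bash
python3 - <<'E'
from h import *
t=pickle.load(open('top0.pkl','rb')); s=pickle.load(open('scene0.pkl','rb'))
def crop(f,x0,y0,x1,y1,k,n):
    c=f['color'][y0:y1,x0:x1,::-1]; cv2.imwrite('pics/'+n+'.png',cv2.resize(c,None,fx=k,fy=k,interpolation=cv2.INTER_CUBIC))
crop(t,395,225,505,310,7,'c_block'); crop(t,260,225,340,345,5,'c_pick'); crop(t,150,165,310,265,5,'c_stand')
crop(s,380,310,500,375,6,'s_block')
P=cloud(t)
print(np.nanmin(P[...,2]),P[300,360])
for (u,v) in [(345,300),(440,290),(455,248),(198,202),(303,310),(430,273),(448,268)]: print(u,v,P[v,u].round(1))
E
```

```text
-735.6015816728857 [495.77986288  -1.90263773  -1.46458195]
345 300 [495.2  28.    4.3]
440 290 [ 516.8 -152.1   34.8]
455 248 [ 597.9 -182.1   35.5]
198 202 [657.6 288.3 148.4]
303 310 [474.5 108.8  30.7]
430 273 [ 550.  -136.5   20.2]
448 268 [ 560.5 -172.1   17.9]
```

View pics/c_block.png

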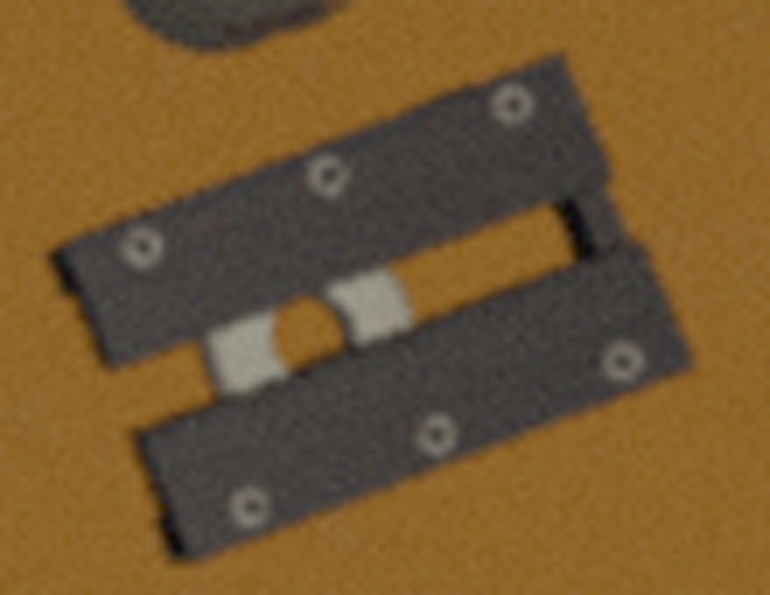

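View pics/c_pick.png

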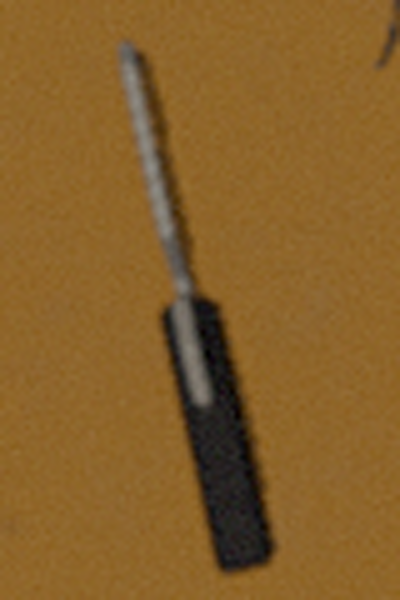

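View pics/c_stand.png

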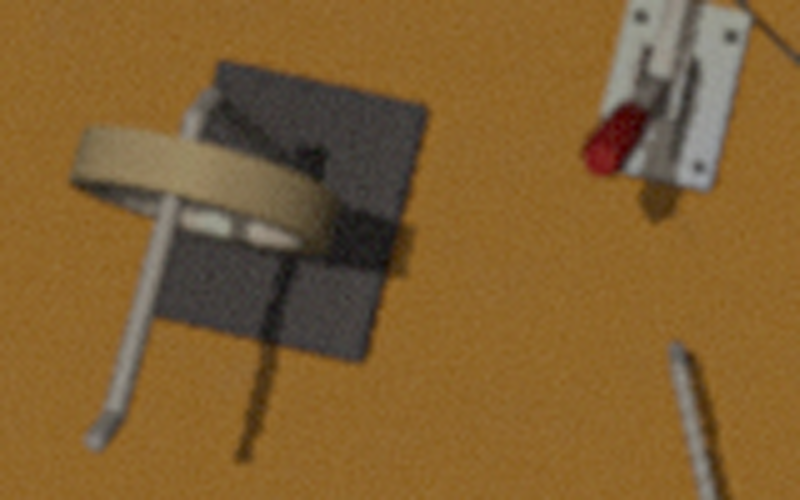

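View pics/s_block.png

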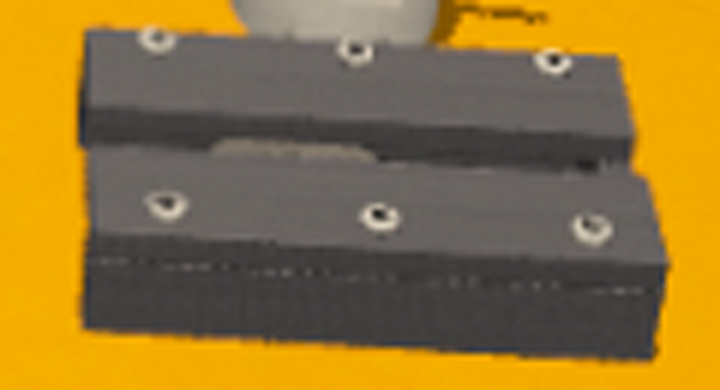

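```bash
python3 - <<'E'
from h import *
t=pickle.load(open('top0.pkl','rb')); s=pickle.load(open('scene0.pkl','rb'))
def cp(off,k,pts,z): return np.array([ray(t,off[0]+(x+.5)/k-.5,off[1]+(y+.5)/k-.5,z) for x,y in pts])
R=cv2.Rodrigues(np.array(t['rvec']))[0]; print('campos',-R.T@t['tvec'])
# bench check
P=cloud(t)
for (u,v) in [(345,300),(240,290),(455,330),(345,210),(160,300),(540,230)]: print((u,v),np.nanmedian(P[v-4:v+5,u-4:u+5,2]).round(1),end=' ')
print()
sc=cp((395,225),7,[(142,247),(328,175),(512,104),(250,506),(437,434),(623,360)],37)
c=sc.mean(0); dx=(sc[2]-sc[0])+(sc[5]-sc[3]); yaw=np.degrees(np.arctan2(dx[1],dx[0]))
print('block',c.round(1),yaw, np.linalg.norm(sc[2]-sc[0]),np.linalg.norm(sc[5]-sc[3]),np.linalg.norm(sc[4]-sc[1]))
dy=sc[:3].mean(0)-sc[3:].mean(0); print('yaw from y',np.degrees(np.arctan2(dy[1],dy[0]))-90)
# block from depth
def seg(x0,y0,x1,y1,zl,zh):
    m=np.zeros(P.shape[:2],bool); m[y0:y1,x0:x1]=1
    return m&(P[...,2]>zl)&(P[...,2]<zh)
m=seg(395,225,505,310,30,40); q=P[m][:,:2].astype(np.float32); r=cv2.minAreaRect(q); print('block depth rect',r, np.median(P[m][:,2]))
# pick
m=seg(260,225,340,345,26,36); q=P[m][:,:2].astype(np.float32); print('handle',cv2.minAreaRect(q),len(q))
off=(260,225)
a=cp(off,5,[(222,570),(272,552),(165,312),(217,300)],32); print('handle corners',a.round(1))
b=cp(off,5,[(128,45)],47); print('tipbar',b.round(1))
b2=cp(off,5,[(181,290),(155,180),(135,85)],47); print('bar',b2.round(1))
l=cp(off,5,[(182,300),(203,400)],62); print(l.round(1))
# stand
off=(150,165)
print('hook tip',cp(off,5,[(98,440)],152).round(1),'bar',cp(off,5,[(115,410),(165,210)],144).round(1))
pl=cp(off,5,[(220,62),(427,108),(365,360),(157,318)],8); print('plate',pl.round(1))
print('post top',cp(off,5,[(205,100)],144).round(1))
print('stamp',ray(t,366,240,63).round(1),'clamp',ray(t,286,183,10).round(1),'bottle',ray(t,437,205,140).round(1))
E
```

```text
campos [484.35603168  54.52682793 958.88355219]
(345, 300) 0.1 (240, 290) 0.0 (455, 330) -0.3 (345, 210) -0.3 (160, 300) 0.2 (540, 230) -0.6 
block [ 559.1 -169.7   37. ] -68.02688952904187 110.03527724588352 109.91959432577373 75.9792004051153
yaw from y -67.93150359527402
block depth rect ((582.996826171875, -160.35523986816406), (147.0968017578125, 150.54420471191406), 21.76412582397461) 33.85657316294059
handle ((518.857177734375, 121.108154296875), (202.8409881591797, 22.159442901611328), 14.28265380859375) 551
handle corners [[420.9 105.6  32. ]
 [428.   86.8  32. ]
 [518.  129.8  32. ]
 [522.9 109.9  32. ]]
tipbar [[619.5 145.5  47. ]]
bar [[525.9 122.7  47. ]
 [567.6 133.7  47. ]
 [604.  142.3  47. ]]
[[521.5 121.1  62. ]
 [484.7 112.4  62. ]]
hook tip [[568.4 332.  152. ]] bar [[579.7 329.4 144. ]
 [650.1 316.2 144. ]]
plate [[739.8 340.7   8. ]
 [721.5 254.7   8. ]
 [617.4 275.3   8. ]
 [633.3 360.5   8. ]]
post top [[689.5 304.3 144. ]]
stamp [607.1  -8.7  63. ] clamp [728.9 150.5  10. ] bottle [ 659.6 -125.8  140. ]
```

```bash
python3 - <<'E'
from h import *
t=pickle.load(open('top0.pkl','rb'))
k,d=K(t)
C=np.array([559.1,-169.7]); y=np.radians(-68); e=np.array([np.cos(y),np.sin(y)]); n=np.array([-e[1],e[0]])
def cp(off,k,pts,z): return np.array([ray(t,off[0]+(x+.5)/k-.5,off[1]+(y+.5)/k-.5,z) for x,y in pts])
for nm,pt,z in [('R out',(410,305),18),('L out',(208,350),18),('L out0',(208,350),0),('bore L',(273,345),18),('bore R',(348,325),18),('bore R0',(345,325),0)]:
    p=cp((395,225),7,[pt],z)[0][:2]-C; print(nm,(p@e).round(1),(p@n).round(1))
img=cv2.resize(t['color'][225:310,395:505,::-1],None,fx=7,fy=7,interpolation=cv2.INTER_CUBIC)
def circ(g,r,z,col):
    a=np.linspace(0,2*np.pi,100)
    pts=np.array([[*(C+g[0]*e+g[1]*n+r*np.array([np.cos(x),np.sin(x)])),z] for x in a])
    q=cv2.projectPoints(pts,np.array(t['rvec']),np.array(t['tvec']),k,d)[0].reshape(-1,2)
    q=((q-[395,225]+.5)*7-.5).astype(int); cv2.polylines(img,[q],True,col,1)
import sys
g=(-20,0)
circ(g,29,18,(0,255,0)); circ(g,12.5,18,(0,0,255)); circ(g,12.5,0,(255,0,0))
cv2.imwrite('pics/ov1.png',img)
E
```

```text
R out 12.0 -3.5
L out -45.3 5.1
L out0 -41.7 5.0
bore L -27.9 -0.1
bore R -6.3 -2.4
bore R0 -2.7 -2.5
```

View pics/ov1.png

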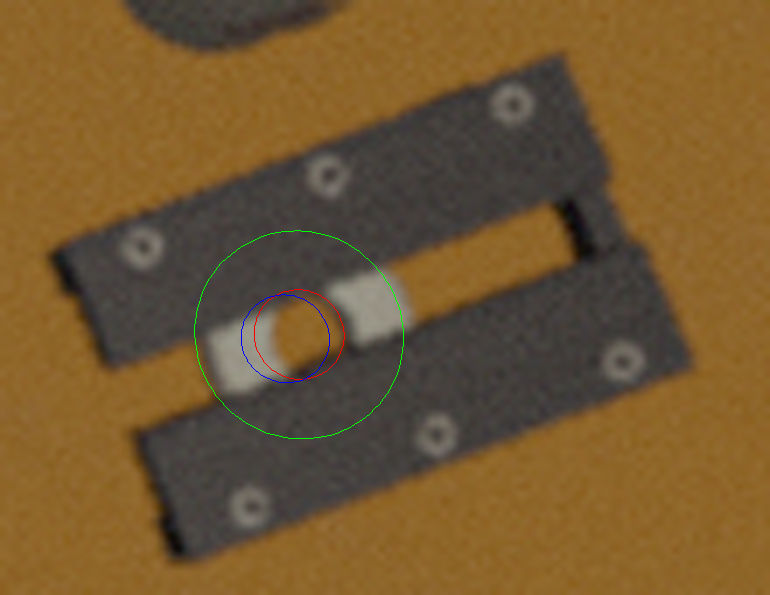

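```bash
python3 - <<'E'
from h import *
from scipy.optimize import differential_evolution
t=pickle.load(open('top0.pkl','rb'))
k,d=K(t)
C=np.array([559.1,-169.7]); y=np.radians(-68); e=np.array([np.cos(y),np.sin(y)]); n=np.array([-e[1],e[0]])
I=cv2.resize(t['color'][225:310,395:505],None,fx=7,fy=7,interpolation=cv2.INTER_CUBIC).astype(float)
# world at z=18 for each pixel
H,W=I.shape[:2]; u,v=np.meshgrid(np.arange(W),np.arange(H))
uu=395+(u+.5)/7-.5; vv=225+(v+.5)/7-.5
pn=cv2.undistortPoints(np.stack([uu,vv],-1).reshape(-1,1,2),k,d).reshape(H,W,2)
R=cv2.Rodrigues(np.array(t['rvec']))[0]; o=-R.T@t['tvec']
r=np.dstack([pn,np.ones((H,W))])@R
w=o+(( 18-o[2])/r[...,2])[...,None]*r
a=(w[...,:2]-C)@e; b=(w[...,:2]-C)@n
w3=o+(( 34-o[2])/r[...,2])[...,None]*r; b3=(w3[...,:2]-C)@n
w0=o+(( 22-o[2])/r[...,2])[...,None]*r; b0=(w0[...,:2]-C)@n
vis=(abs(b3)<8)&(abs(b0)<8.)&(a>-60)&(a<50)
blue=I[...,2]   # orange has low blue
print(np.percentile(blue[vis],[5,30,50,70,95]))
def cost(p):
    rr=np.hypot(a-p[0],b-p[1]); s=1/(1+np.exp(-(29-rr)/.7))*1/(1+np.exp(-(rr-p[2])/.7))
    return ((blue/150-s)[vis]**2).mean()
res=differential_evolution(cost,[(-30,-5),(-6,6),(8,14)],seed=1); print(res.x,res.fun)
for gy in (-4,-2,0,2,4):
    rs=differential_evolution(lambda q:cost([q[0],gy,q[1]]),[(-30,-5),(8,14)],seed=1); print(gy,rs.x,rs.fun)
g=res.x
print('world',C+g[0]*e+g[1]*n)
E
```

```text
[ 33.  40.  44. 101. 138.]
[-16.8862141   -1.80813899  10.82755445] 0.04833283470702612
-4 [-16.87428363  11.62952095] 0.05133941145736695
-2 [-16.88740445  10.87282381] 0.04835504786012528
0 [-16.88771133  10.61625024] 0.05018209357443275
2 [-16.88018475  10.87916187] 0.05597248931130574
4 [-16.86722507  11.76043571] 0.06517311672907326
world [ 551.09783558 -154.72071571]
```

```bash
cat >> h.py <<'E'
def shift(p0,psi0,p1,psi1):
    a=np.radians(psi0); D=np.array(p1,float)-np.array(p0,float)
    ex=np.array([np.cos(a),np.sin(a),0]); ey=np.array([np.sin(a),-np.cos(a),0])
    return np.array([D@ex,D@ey,-D[2]]).round(1), round(float(np.radians(-(psi1-psi0))),4)
E
python3 -c "
from h import *
print(shift([178.038,546.759,213.976],161.96,[448.5,102.3,110],14.1))"
```

```text
(array([-394.8, -338.9,  104. ]), 2.5806)
```

>>> servo_tool([
  [[-22,-19,0,0,0,0.143,1],[-44,-38,0,0,0,0.287,1],[-66,-56,0,0,0,0.43,1],[-88,-75,0,0,0,0.573,1],[-110,-94,0,0,0,0.717,1],[-132,-113,0,0,0,0.86,1],[-154,-132,0,0,0,1.003,1],[-175,-151,0,0,0,1.147,1],[-197,-169,0,0,0,1.29,1],[-219,-188,10,0,0,1.434,1],[-241,-207,20,0,0,1.577,1],[-263,-226,32,0,0,1.72,1],[-285,-245,44,0,0,1.864,1],[-307,-264,56,0,0,2.007,1],[-329,-282,68,0,0,2.15,1],[-351,-301,80,0,0,2.294,1],[-373,-320,92,0,0,2.437,1],[-394.8,-338.9,104,0,0,2.5806,1],[-394.8,-338.9,104,0,0,2.5806,1],[-394.8,-338.9,104,0,0,2.5806,1]],
])

```text
time_s: 2.15
ee_pos: [448.2, 102.0, 109.6]
ee_rot: [-180.0, 0.1, 14.1]
force: [-0.0, 0.6, -0.0]
gripper_width: 90.9
```

```bash
python3 - <<'E'
from h import *
s=state(); print(s['time_s'],s['ee_pos'],s['ee_rot'],s['qpos'])
f=grab_frame('wrist'); save(f,'w1'); pickle.dump((s,f),open('w1.pkl','wb'))
E
```

```text
2.15 [448.24667085 101.96885911 109.58802273] [-1.79972801e+02  7.17596971e-02  1.40902735e+01] [1.13649305e+01 1.37861771e+01 1.12983334e+02 2.96278621e-02
 5.33034642e+01 8.72569540e+01]
```

View pics/w1.png

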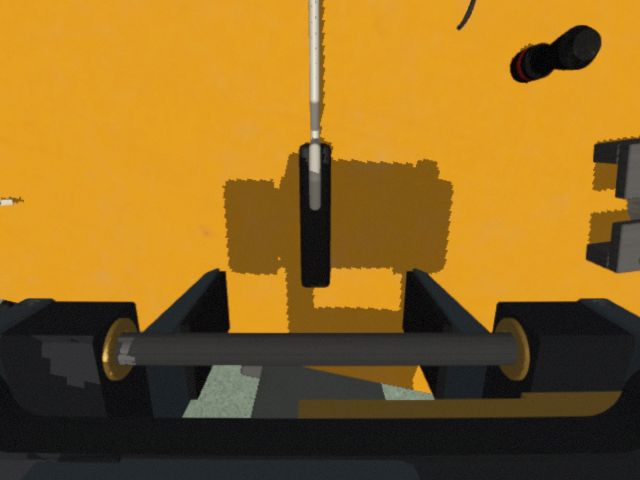

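```bash
python3 - <<'E'
from h import *
from scipy.spatial.transform import Rotation as Ro
s,f=pickle.load(open('w1.pkl','rb'))
T=np.array(f['tool_from_camera']); k,d=K(f)
Rt=Ro.from_euler('xyz',s['ee_rot'],degrees=True).as_matrix()
def wr(u,v,z):
    p=cv2.undistortPoints(np.array([[[u,v]]],float),k,d).ravel()
    r=Rt@T[:3,:3]@np.array([*p,1]); o=Rt@T[:3,3]+s['ee_pos']; return o+r*(z-o[2])/r[2]
for u,v,z in [(315,143,32),(315,275,32),(315,287,0),(315.5,145,62),(315,209,66),(316,5,49)]: print(u,v,wr(u,v,z).round(1), (Rt.T@(wr(u,v,z)-s['ee_pos'])).round(1))
E
```

```text
315 143 [523.5 121.   32. ] [77.7 -0.1 77.5]
315 275 [432.5  98.3  32. ] [-16.1  -0.2  77.6]
315 287 [410.2  92.7   0. ] [-39.   -0.3 109.6]
315.5 145 [522.6 120.4  62. ] [76.7  0.2 47.5]
315 209 [486.4 111.7  66. ] [39.4 -0.1 43.5]
316 5 [597.1 138.8  49. ] [153.4   0.5  60.4]
```

>>> servo_tool([
  [[0.5,0,15,0,0,0,1],[1,0,40,0,0,0,1],[2,0,65,0,0,0,1],[2,0,88,0,0,0,1],[2,0,100,0,0,0,1],[2,0,106,0,0,0,1],[2,0,106,0,0,0,0.6],[2,0,106,0,0,0,0.3],[2,0,106,0,0,0,0],[2,0,106,0,0,0,0],[2,0,106,0,0,0,0],[2,0,106,0,0,0,0],[2,0,106,0,0,0,0],[2,0,106,0,0,0,0],[2,0,106,0,0,0,0],[2,0,106,0,0,0,0]],
], squeeze=45)

```text
time_s: 3.8
ee_pos: [450.4, 102.8, 3.9]
ee_rot: [-180.0, 0.0, 14.1]
force: [-1.2, 0.4, 1.1]
gripper_width: 21.6
```

```bash
python3 -c "
from h import *
print(shift([450.44,102.79,4],14.1,[417,-42.2,104],-40))"
```

```text
(array([ -67.8,  132.5, -100. ]), 0.9442)
```

>>> servo_tool([
  [[0,0,-8,0,0,0,0],[0,0,-22,0,0,0,0],[0,0,-40,0,0,0,0],[0,0,-60,0,0,0,0],[0,0,-80,0,0,0,0],[0,0,-94,0,0,0,0],[-2,4,-100,0,0,0.03,0],[-7,14,-100,0,0,0.1,0],[-14,28,-100,0,0,0.2,0],[-22,43,-100,0,0,0.31,0],[-30,59,-100,0,0,0.42,0],[-38,74,-100,0,0,0.53,0],[-46,90,-100,0,0,0.64,0],[-54,105,-100,0,0,0.75,0],[-61,119,-100,0,0,0.85,0],[-66,129,-100,0,0,0.92,0],[-67.8,132.5,-100,0,0,0.9442,0],[-67.8,132.5,-100,0,0,0.9442,0],[-67.8,132.5,-100,0,0,0.9442,0]],
])

```text
time_s: 5.7
ee_pos: [416.9, -42.0, 103.8]
ee_rot: [-180.0, 0.0, -40.0]
force: [-0.3, 0.9, -1.6]
gripper_width: 22.2
```

```bash
python3 - <<'E'
from h import *
s=state(); print(s['time_s'],s['ee_pos'],s['ee_rot'],s['qpos'].round(1))
for n in ['scene','top','wrist']:
    f=grab_frame(n); save(f,n+'2'); pickle.dump((s,f),open(n+'2.pkl','wb'))
E
```

```text
5.7 [416.87654686 -41.99974218 103.81503459] [-1.79994754e+02  2.72943625e-02 -3.99611210e+01] [ -7.3  10.8 118.2   0.   51.  122.6]
```

View pics/top2.png

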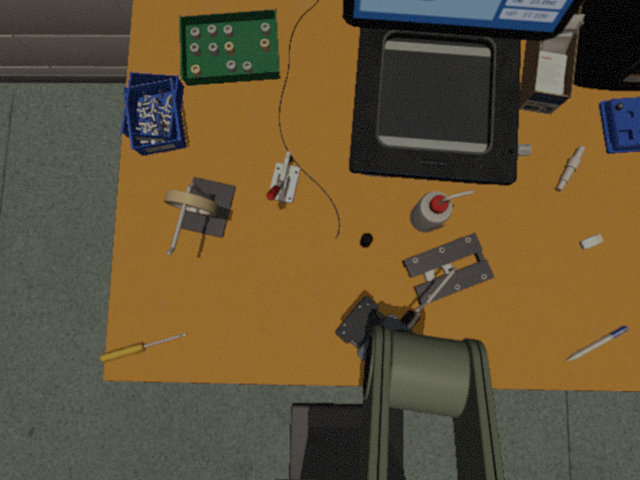

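View pics/scene2.png

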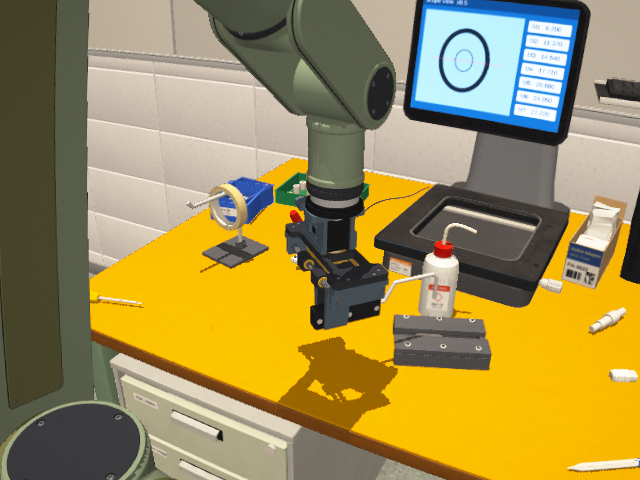

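View pics/wrist2.png

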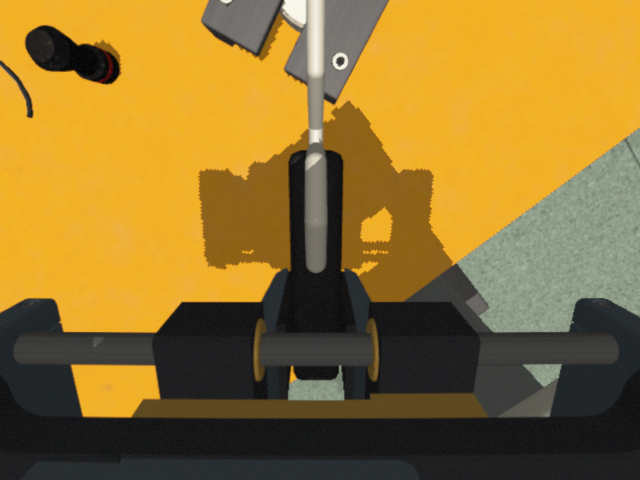

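```bash
python3 - <<'E'
from h import *
t=pickle.load(open('top2.pkl','rb'))[1]; s=pickle.load(open('scene2.pkl','rb'))[1]
def crop(f,x0,y0,x1,y1,k,n):
    c=f['color'][y0:y1,x0:x1,::-1]; cv2.imwrite('pics/'+n+'.png',cv2.resize(c,None,fx=k,fy=k,interpolation=cv2.INTER_CUBIC))
crop(t,395,240,505,325,7,'c2'); crop(s,350,250,460,330,7,'s2')
E
```

```text
(no output)
```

View pics/c2.png

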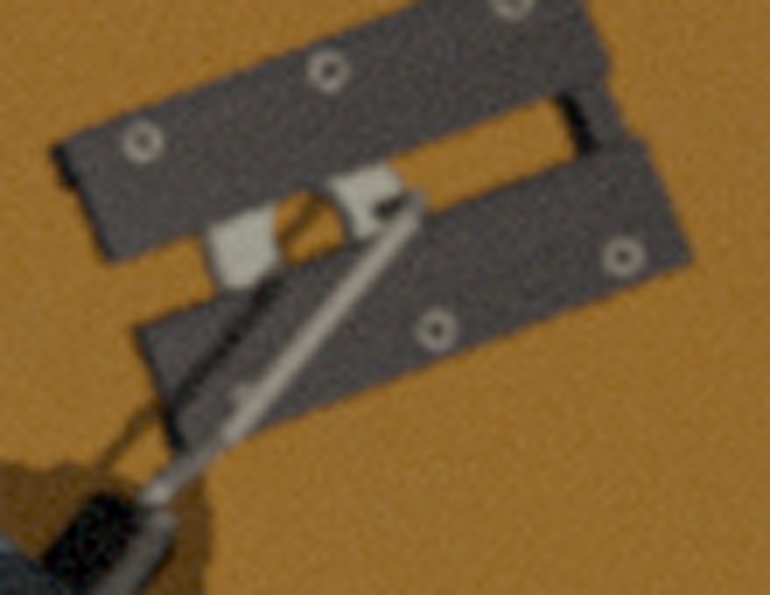

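View pics/s2.png

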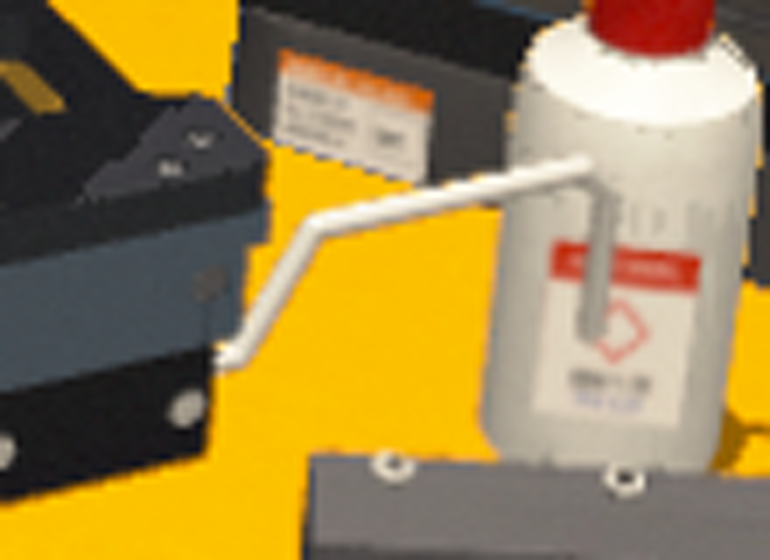

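```bash
python3 - <<'E'
from h import *
t=pickle.load(open('top2.pkl','rb'))[1]; s=pickle.load(open('scene2.pkl','rb'))[1]
def cp(f,off,k,p,z): return ray(f,off[0]+(p[0]+.5)/k-.5,off[1]+(p[1]+.5)/k-.5,z).round(1)
o=(395,240)
for p in [(420,200),(410,212),(235,430)]: print('top',p,cp(t,o,7,p,148),cp(t,o,7,p,140))
o=(350,250)
for z in (95,100,105): print('scene tip',z,cp(s,o,7,(590,338),z))
for z in (141,146,151): print('scene bend',z,cp(s,o,7,(598,168),z))
for z in (141,146): print('scene neck start',z,cp(s,o,7,(318,225),z))
# expected projections
k,d=K(s)
th=np.radians(-40);g=np.array([416.9,-42.0])
def pj(f,x,z):
    k,d=K(f); return cv2.projectPoints(np.array([[g[0]+x*np.cos(th),g[1]+x*np.sin(th),z]]),np.array(f['rvec']),np.array(f['tvec']),k,d)[0].ravel()
for x,z in [(175,100),(175,146),(101,146)]: print('exp scene crop',((pj(s,x,z)-o+.5)*7).round(0),'top',((pj(t,x,z)-[395,240]+.5)*7).round(0))
E
```

```text
top (420, 200) [ 549.9 -151.8  148. ] [ 550.5 -153.8  140. ]
top (410, 212) [ 546.9 -149.4  148. ] [ 547.6 -151.4  140. ]
top (235, 430) [ 494.2 -106.8  148. ] [ 494.3 -108.3  140. ]
scene tip 95 [ 557.7 -154.6   95. ]
scene tip 100 [ 549.9 -156.5  100. ]
scene tip 105 [ 542.2 -158.4  105. ]
scene bend 141 [ 553.1 -152.8  141. ]
scene bend 146 [ 544.6 -154.9  146. ]
scene bend 151 [ 536.1 -157.   151. ]
scene neck start 141 [ 501.7 -107.   141. ]
scene neck start 146 [ 493.8 -109.5  146. ]
exp scene crop [583. 334.] top [383. 211.]
exp scene crop [605. 155.] top [429. 197.]
exp scene crop [308. 221.] top [235. 430.]
```

>>> servo_tool([
  [[1,0,8,0,0,0,0],[2,0,22,0,0,0,0],[2,0,38,0,0,0,0],[2,0,50,0,0,0,0],[2,0,56,0,0,0,0],[2,0,58,0,0,0,0],[2,0,58,0,0,0,0],[2,0,58,0,0,0,0]],
])

```text
time_s: 6.65
ee_pos: [419.0, -43.6, 46.3]
ee_rot: [-180.0, -0.1, -40.0]
force: [-0.2, 0.8, -1.7]
gripper_width: 21.9
```

```bash
python3 - <<'E'
from h import *
s=state(); print(s['time_s'],s['ee_pos'],s['ee_rot'],s['force'])
def crop(f,x0,y0,x1,y1,k,n):
    c=f['color'][y0:y1,x0:x1,::-1]; cv2.imwrite('pics/'+n+'.png',cv2.resize(c,None,fx=k,fy=k,interpolation=cv2.INTER_CUBIC))
g=s['ee_pos'][:2]; th=np.radians(-40)
for n in ['scene','top']:
    f=grab_frame(n);  pickle.dump((s,f),open(n+'3.pkl','wb'))
    o=(395,240) if n=='top' else (370,280)
    crop(f,o[0],o[1],o[0]+110,o[1]+80,7,n+'3c')
    k,d=K(f)
    for x,z in [(175,42),(175,88),(178,88)]:
        q=cv2.projectPoints(np.array([[g[0]+x*np.cos(th),g[1]+x*np.sin(th),z]]),np.array(f['rvec']),np.array(f['tvec']),k,d)[0].ravel()
        print(n,x,z,((q-o+.5)*7).round(0))
E
```

```text
6.65 [419.02035279 -43.58743962  46.31555866] [-1.79962389e+02 -5.14683883e-02 -3.99866179e+01] [-0.20669662  0.76927211 -1.66206911]
scene 175 42 [425. 335.]
scene 175 88 [447. 166.]
scene 178 88 [458. 164.]
top 175 42 [337. 219.]
top 175 88 [378. 206.]
top 178 88 [385. 197.]
```

View pics/top3c.png

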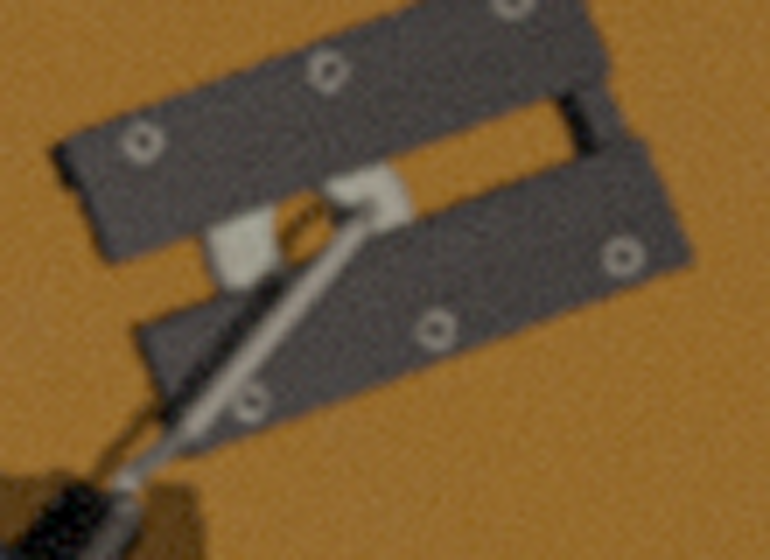

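View pics/scene3c.png

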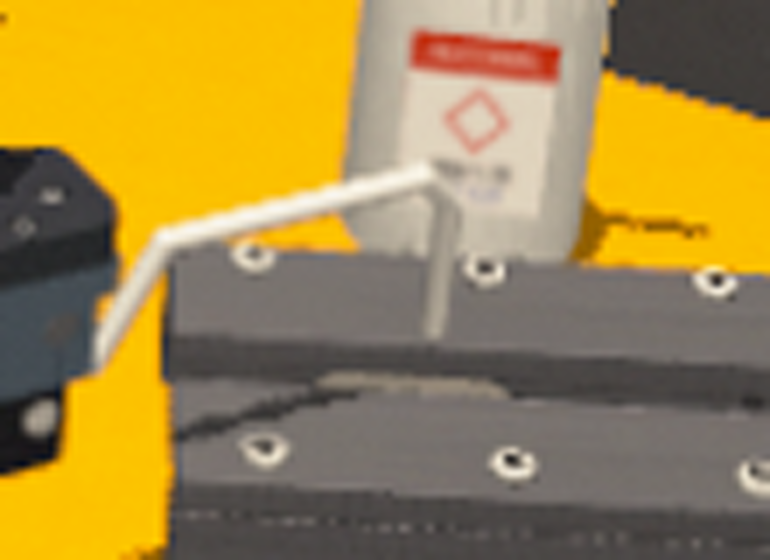

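>>> servo_tool([
  [[-0.5,0,4,0,0,0,0],[-1,0,9,0,0,0,0],[-1,0,14,0,0,0,0],[-1,0,19,0,0,0,0],[-1,0,21,0,0,0,0],[-1,0,21,0,0,0,0]],
])

```text
time_s: 7.35
ee_pos: [417.5, -42.9, 24.5]
ee_rot: [180.0, 0.1, -40.0]
force: [-0.2, -0.3, -1.4]
gripper_width: 21.6
```

>>> servo_tool([
  [[0,0,3,0,0,0,0],[0,0,6,0,0,0,0],[0,0,9,0,0,0,0],[0,0,12,0,0,0,0],[0,0,14,0,0,0,0],[0,0,14,0,0,0,0]],
])

```text
time_s: 7.95
ee_pos: [417.5, -42.9, 10.6]
ee_rot: [180.0, 0.0, -40.0]
force: [0.1, -0.4, -1.2]
gripper_width: 21.9
```

```bash
python3 - <<'E'
from h import *
s=state(); print(s['time_s'],s['ee_pos'],s['ee_rot'],s['force'],s['torque'])
def crop(f,x0,y0,x1,y1,k,n):
    c=f['color'][y0:y1,x0:x1,::-1]; cv2.imwrite('pics/'+n+'.png',cv2.resize(c,None,fx=k,fy=k,interpolation=cv2.INTER_CUBIC))
for n in ['scene','top']:
    f=grab_frame(n);  pickle.dump((s,f),open(n+'4.pkl','wb'))
    o=(395,240) if n=='top' else (370,290)
    crop(f,o[0],o[1],o[0]+110,o[1]+80,7,n+'4c')
E
```

```text
7.95 [417.51255533 -42.85910431  10.62625371] [ 1.79982321e+02  3.61789365e-02 -3.99940590e+01] [ 0.05179018 -0.43987051 -1.21132615] [ 0.09193     0.21071346 -0.05871354]
```

View pics/top4c.png

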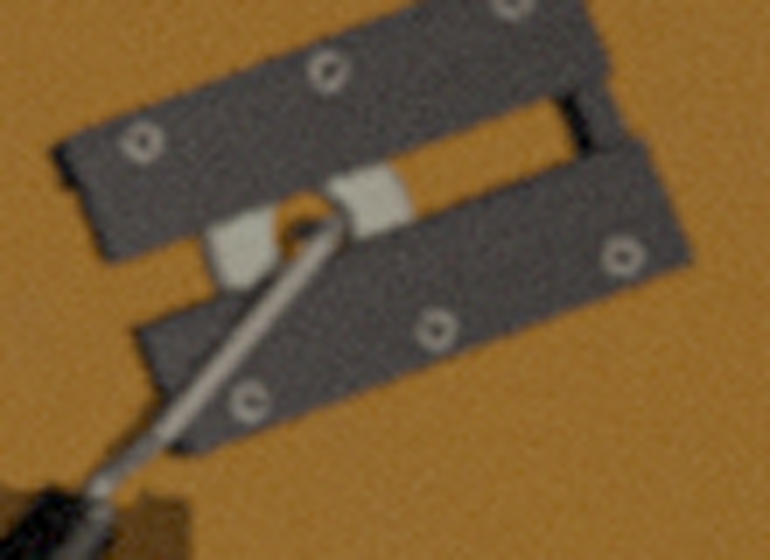

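View pics/scene4c.png

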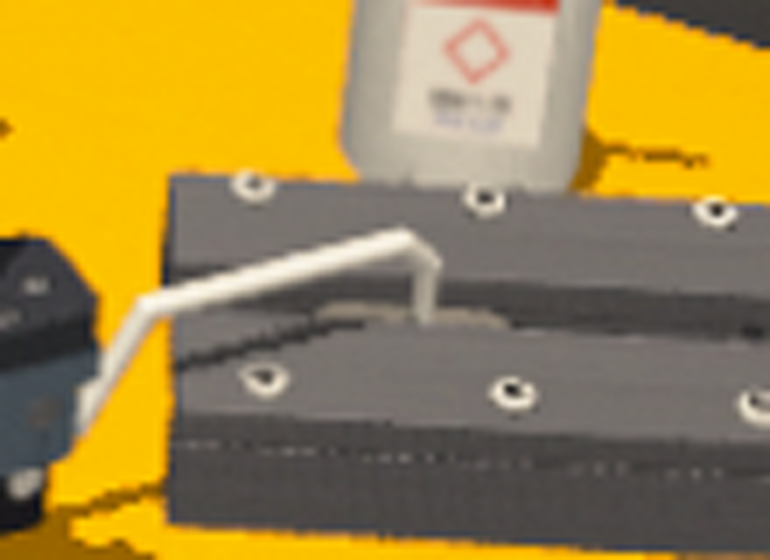

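>>> servo_tool([
  [[-2,-1,0,0,0,0,0],[-5,-2.7,0,0,0,0,0],[-9,-4.8,0,0,0,0,0],[-14,-7.4,0,0,0,0,0],[-19,-10.1,0,0,0,0,0],[-24,-12.7,0,0,0,0,0],[-29,-15.4,0,0,0,0,0],[-34,-18.1,0,0,0,0,0],[-39,-20.7,0,0,0,0,0],[-44,-23.4,0,0,0,0,0],[-48,-25.5,0,0,0,0,0],[-50,-26.6,0,0,0,0,0],[-50,-26.6,0,0,0,0,0]],
])

```text
time_s: 9.35
ee_pos: [396.3, 10.0, 10.9]
ee_rot: [180.0, 0.0, -40.0]
force: [-0.4, -0.3, -2.0]
gripper_width: 21.8
```

```bash
python3 - <<'E'
from h import *
s=state(); print(s['time_s'],s['ee_pos'],s['ee_rot'],s['force'],s['torque'])
def crop(f,x0,y0,x1,y1,k,n):
    c=f['color'][y0:y1,x0:x1,::-1]; cv2.imwrite('pics/'+n+'.png',cv2.resize(c,None,fx=k,fy=k,interpolation=cv2.INTER_CUBIC))
for n in ['top']:
    f=grab_frame(n);  pickle.dump((s,f),open(n+'5.pkl','wb'))
    o=(375,240)
    crop(f,o[0],o[1],o[0]+110,o[1]+80,7,n+'5c')
E
```

```text
9.35 [396.26817136   9.95970241  10.91379923] [ 1.79995273e+02  2.56271309e-02 -3.99594934e+01] [-0.43613393 -0.32496609 -1.99379087] [0.09290612 0.18939403 0.05080855]
```

View pics/top5c.png

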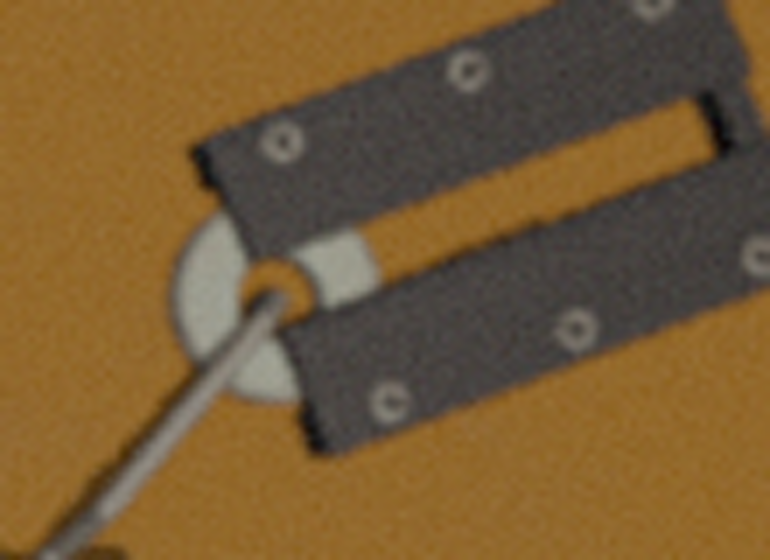

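>>> servo_tool([
  [[-2,-1,0,0,0,0,0],[-5,-2.7,0,0,0,0,0],[-9,-4.8,0,0,0,0,0],[-14,-7.4,0,0,0,0,0],[-19,-10.1,0,0,0,0,0],[-24,-12.7,0,0,0,0,0],[-29,-15.4,0,0,0,0,0],[-34,-18.1,0,0,0,0,0],[-39,-20.7,0,0,0,0,0],[-44,-23.4,0,0,0,0,0],[-50,-26.5,0,0,0,0,0],[-56,-29.7,0,0,0,0,0],[-60,-31.9,0,0,0,0,0],[-62,-33,0,0,0,0,0],[-63,-33.5,0,0,0,0,0],[-63,-33.5,0,0,0,0,0],[-63,-33.5,0,0,0,0,0]],
])

```text
time_s: 11.1
ee_pos: [369.9, 75.8, 11.0]
ee_rot: [-180.0, 0.0, -40.0]
force: [1.0, 0.9, -1.7]
gripper_width: 21.5
```

```bash
python3 - <<'E'
from h import *
s=state(); print(s['time_s'],s['ee_pos'],s['ee_rot'],s['force'],s['torque'])
def crop(f,x0,y0,x1,y1,k,n):
    c=f['color'][y0:y1,x0:x1,::-1]; cv2.imwrite('pics/'+n+'.png',cv2.resize(c,None,fx=k,fy=k,interpolation=cv2.INTER_CUBIC))
for n in ['top']:
    f=grab_frame(n);  pickle.dump((s,f),open(n+'6.pkl','wb'))
    o=(355,240)
    crop(f,o[0],o[1],o[0]+110,o[1]+80,7,n+'6c')
E
```

```text
11.1 [369.85320644  75.77140717  10.95931228] [-1.79990589e+02  2.20326126e-03 -3.99915127e+01] [ 0.96480151  0.88321681 -1.72461983] [0.04540456 0.2238948  0.01743212]
```

View pics/top6c.png

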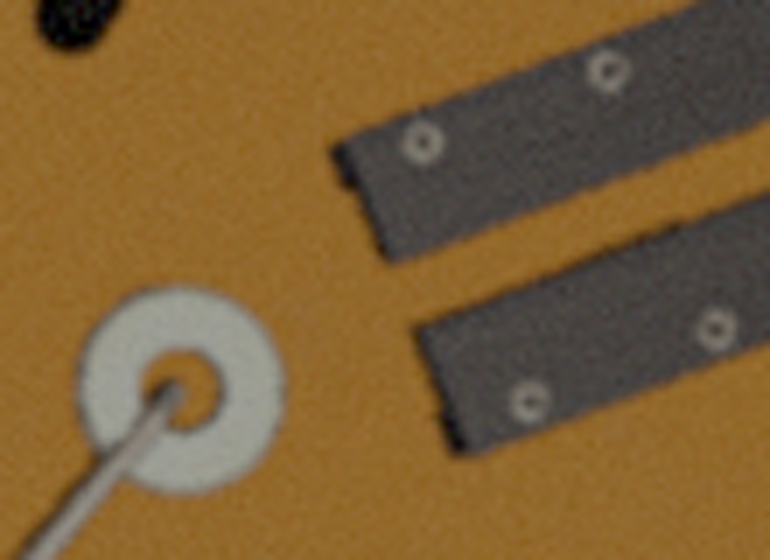

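```bash
python3 - <<'E'
from h import *
s,t=pickle.load(open('top6.pkl','rb'))
C=np.array([559.1,-169.7]); y=np.radians(-68); e=np.array([np.cos(y),np.sin(y)]); n=np.array([-e[1],e[0]])
p=ray(t,355+(182+.5)/7-.5,240+(389+.5)/7-.5,18)[:2]; print(p,(p-C)@e,(p-C)@n)
th=np.radians(-40); q=s['ee_pos'][:2]+175*np.array([np.cos(th),np.sin(th)]); print(q,(q-C)@e,(q-C)@n)
# target hook
H=np.array([568.5,331.5]); a=np.radians(-10.7); ex=np.array([np.cos(a),np.sin(a)])
O=H+128*ex; print('stand origin',O)
E
```

```text
[505.58543543 -40.62060448] -139.7272402173399 -1.2638476121310411
[503.91098398 -36.71642452] -143.97439338922487 -1.3538404127471952
stand origin [694.27443796 307.73467323]
```

>>> servo_tool([
  [[1.3,0.7,0,0,0,0,0],[2.6,1.4,0,0,0,0,0],[2.6,1.4,-3,0,0,0,0],[2.6,1.4,-8,0,0,0,0],[2.6,1.4,-14,0,0,0,0],[2.6,1.4,-20,0,0,0,0],[2.6,1.4,-28,0,0,0,0],[2.6,1.4,-40,0,0,0,0],[2.6,1.4,-60,0,0,0,0],[2.6,1.4,-85,0,0,0,0],[2.6,1.4,-110,0,0,0,0],[2.6,1.4,-130,0,0,0,0],[2.6,1.4,-139,0,0,0,0],[2.6,1.4,-139,0,0,0,0]],
])

```text
time_s: 12.55
ee_pos: [371.6, 73.2, 151.1]
ee_rot: [-179.9, -0.1, -40.0]
force: [0.4, 0.6, -2.5]
gripper_width: 22.0
```

```bash
python3 - <<'E'
from h import *
s=state(); print(s['time_s'],s['ee_pos'],s['ee_rot'],s['force'],s['torque'])
for n in ['top','scene']:
    f=grab_frame(n);  pickle.dump((s,f),open(n+'7.pkl','wb')); save(f,n+'7')
E
```

```text
12.55 [371.56815552  73.15589831 151.10973003] [-1.79858831e+02 -1.12630462e-01 -3.99914208e+01] [ 0.36320446  0.60643949 -2.52794963] [ 0.06693563  0.19814445 -0.02811668]
```

View pics/top7.png

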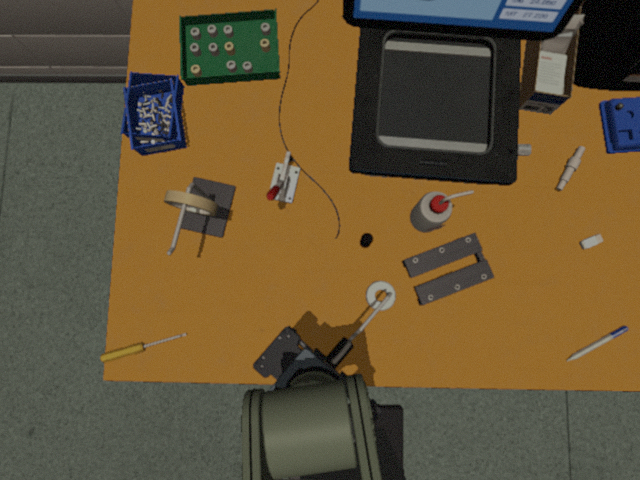

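View pics/scene7.png

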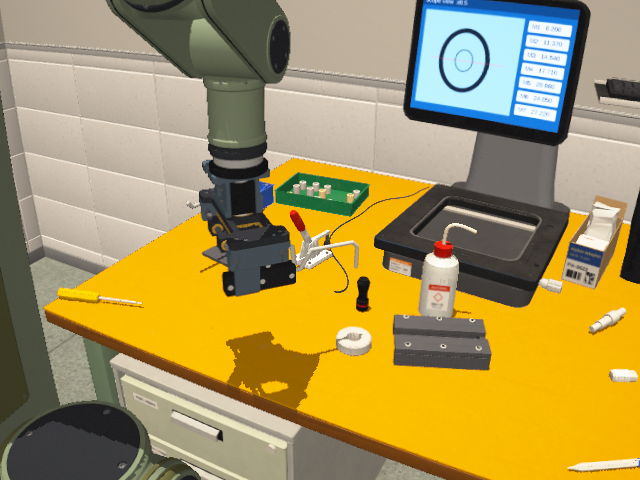

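```bash
python3 - <<'E'
from h import *
p0=[370.9,73.1,150]; p1=np.array([438.5,300.1,102])
for i in range(1,17):
    f=i/16; fr=np.sin(f*np.pi/2)**2 if 0 else f
    g=f**2
    z=150 if f<.7 else 150-48*(f-.7)/.3
    xy=np.array(p0[:2])+g*(p1[:2]-p0[:2]); ps=-40+119.3*fr
    sh=shift(p0,-40,[*xy,z],ps); tip=xy+175*np.array([np.cos(np.radians(ps)),np.sin(np.radians(ps))])
    print(i,sh[0],sh[1],tip.round(0))
E
```

```text
1 [-0.4 -0.8 -0. ] -0.1301 [519. -20.]
2 [-1.5 -3.4 -0. ] -0.2603 [530.   2.]
3 [-3.3 -7.6 -0. ] -0.3904 [540.  28.]
4 [ -5.9 -13.6  -0. ] -0.5205 [547.  56.]
5 [ -9.2 -21.2  -0. ] -0.6507 [552.  87.]
6 [-13.2 -30.6  -0. ] -0.7808 [555. 119.]
7 [-18.  -41.6  -0. ] -0.911 [555. 154.]
8 [-23.5 -54.3  -0. ] -1.0411 [553. 189.]
9 [-29.8 -68.8  -0. ] -1.1712 [548. 225.]
10 [-36.8 -84.9  -0. ] -1.3014 [541. 261.]
11 [ -44.5 -102.7   -0. ] -1.4315 [533. 298.]
12 [ -52.9 -122.3    8. ] -1.5616 [523. 334.]
13 [ -62.1 -143.5   18. ] -1.6918 [511. 370.]
14 [ -72.1 -166.4   28. ] -1.8219 [498. 405.]
15 [ -82.7 -191.    38. ] -1.952 [485. 439.]
16 [ -94.1 -217.3   48. ] -2.0822 [471. 472.]
```

>>> servo_tool([
  [[0,0,0,0,0,-0.04,0],[-0.4,-0.8,0,0,0,-0.13,0],[-1.5,-3.4,0,0,0,-0.26,0],[-3.3,-7.6,0,0,0,-0.39,0],[-5.9,-13.6,0,0,0,-0.52,0],[-9.2,-21.2,0,0,0,-0.65,0],[-13.2,-30.6,0,0,0,-0.78,0],[-18,-41.6,0,0,0,-0.91,0],[-23.5,-54.3,0,0,0,-1.04,0],[-29.8,-68.8,0,0,0,-1.17,0],[-36.8,-84.9,0,0,0,-1.3,0],[-44.5,-102.7,2,0,0,-1.43,0],[-53,-122,8,0,0,-1.56,0],[-62,-143,18,0,0,-1.69,0],[-72,-166,28,0,0,-1.82,0],[-81,-187,37,0,0,-1.93,0],[-88,-203,43,0,0,-2.01,0],[-92.5,-213.5,47,0,0,-2.06,0],[-94.1,-217.3,48,0,0,-2.082,0],[-94.1,-217.3,48,0,0,-2.082,0]],
])

```text
time_s: 14.65
ee_pos: [437.9, 299.7, 100.6]
ee_rot: [-179.9, 0.1, 79.3]
force: [0.4, 0.1, -2.0]
gripper_width: 21.9
```

```bash
python3 - <<'E'
from h import *
s=state(); print(s['time_s'],s['ee_pos'],s['ee_rot'],s['force'],s['torque'],s['qpos'])
for n in ['top','scene','wrist']:
    f=grab_frame(n);  pickle.dump((s,f),open(n+'8.pkl','wb')); save(f,n+'8')
E
```

```text
14.65 [437.85569135 299.73956142 100.64265259] [-1.79892550e+02  1.15987415e-01  7.93133851e+01] [ 0.35022961  0.09929085 -1.95300969] [-0.20061971  0.07371369 -0.01828877] [ 3.31580641e+01  2.01685450e+01  1.04776286e+02 -1.12273528e-02
  5.52130097e+01  4.38512060e+01]
```

View pics/top8.png

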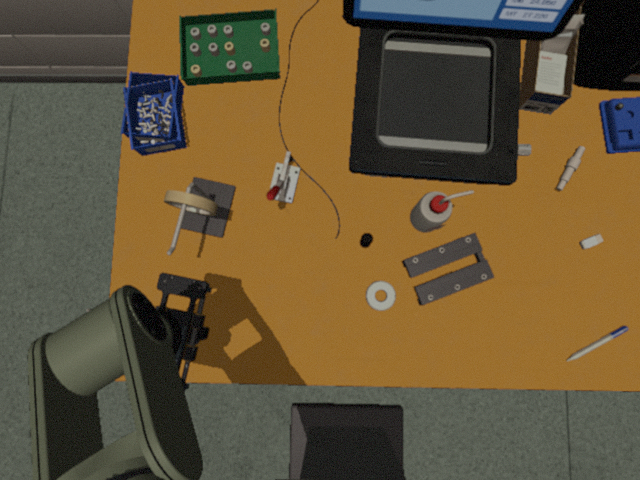

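View pics/scene8.png

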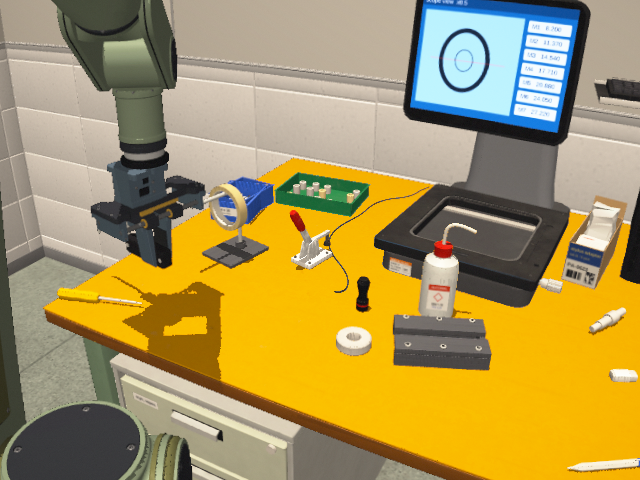

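View pics/wrist8.png

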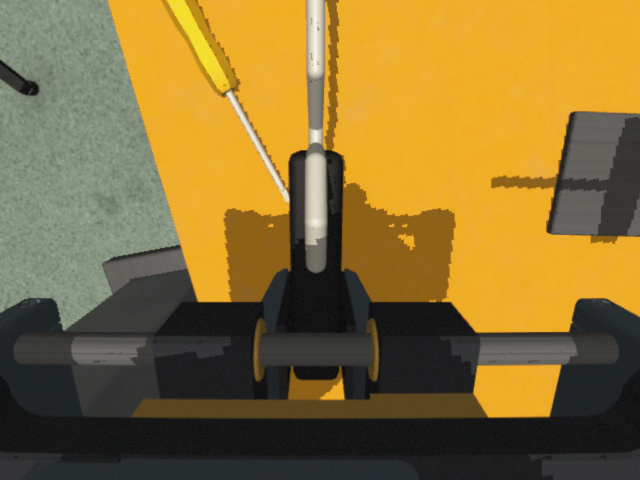

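```bash
python3 - <<'E'
from h import *
s=pickle.load(open('scene0.pkl','rb')); t=pickle.load(open('top0.pkl','rb'))
o=(175,175)
img=cv2.resize(s['color'][175:275,175:285,::-1],None,fx=7,fy=7,interpolation=cv2.INTER_CUBIC)
O=np.array([694.3,307.7]); a=np.radians(-10.7); ex=np.array([np.cos(a),np.sin(a)]); ey=np.array([-ex[1],ex[0]])
def dr(f,img,o,k,segs):
    kk,d=K(f)
    for A in segs:
        P=np.array([[*(O+x*ex+y*ey),z] for x,y,z in A])
        q=cv2.projectPoints(P,np.array(f['rvec']),np.array(f['tvec']),kk,d)[0].reshape(-1,2)
        q=((q-o+.5)*k-.5).round().astype(int); cv2.polylines(img,[q],False,(0,0,255),1)
segs=[[(0,0,140),(-118,0,140),(-128,0,150)],[(-70,-45,8),(40,-45,8),(40,45,8),(-70,45,8),(-70,-45,8)],[(0,0,8),(0,0,140)]]
dr(s,img,o,7,segs); cv2.imwrite('pics/st_s.png',img)
o=(150,165); img=cv2.resize(t['color'][165:265,150:260,::-1],None,fx=7,fy=7,interpolation=cv2.INTER_CUBIC)
dr(t,img,o,7,segs); cv2.imwrite('pics/st_t.png',img)
E
```

```text
(no output)
```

View pics/st_s.png

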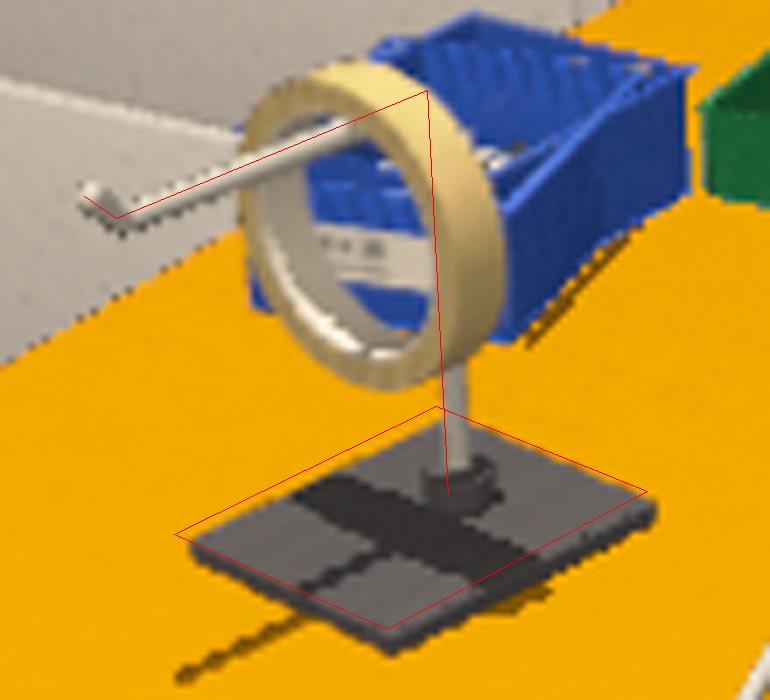

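View pics/st_t.png

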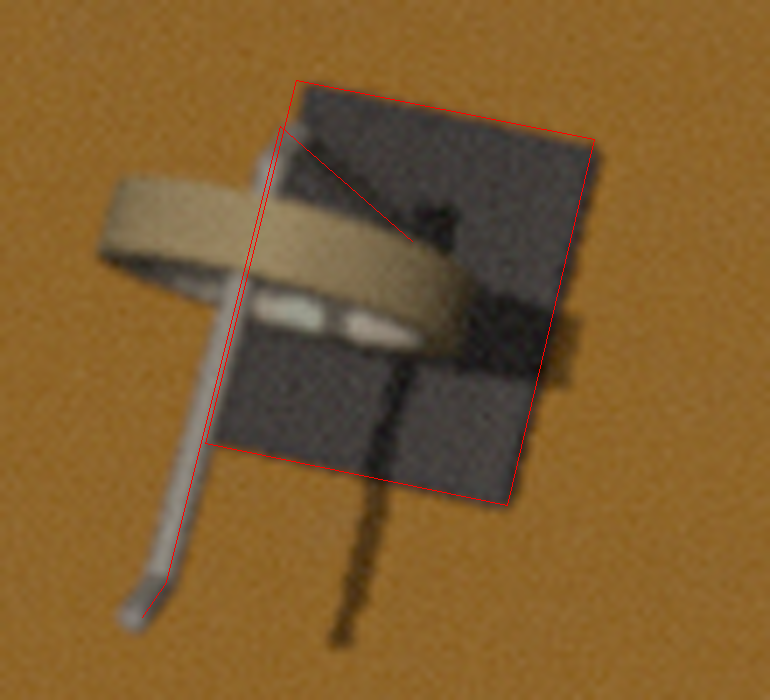

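>>> servo_tool([
  [[0,5,-1,0,0,0,0],[0,15,-1,0,0,0,0],[0,30,-1,0,0,0,0],[0,45,-1,0,0,0,0],[0,60,-1,0,0,0,0],[0,75,-1,0,0,0,0],[0,85,-1,0,0,0,0],[0,90,-1,0,0,0,0],[0,90,-1,0,0,0,0],[0,90,-1,0,0,0,0]],
])

```text
time_s: 15.8
ee_pos: [526.4, 283.2, 102.8]
ee_rot: [-180.0, 0.0, 79.3]
force: [0.6, -0.7, -2.1]
gripper_width: 21.3
```

```bash
python3 - <<'E'
from h import *
s=state(); print(s['time_s'],s['ee_pos'],s['ee_rot'],s['force'],s['torque'])
for n in ['top','scene','wrist']:
    f=grab_frame(n);  pickle.dump((s,f),open(n+'9.pkl','wb')); save(f,n+'9')
    if n!='wrist':
        o=(140,175) if n=='top' else (140,150)
        cv2.imwrite(f'pics/{n}9c.png',cv2.resize(f['color'][o[1]:o[1]+100,o[0]:o[0]+130,::-1],None,fx=6,fy=6,interpolation=cv2.INTER_CUBIC))
E
```

```text
15.8 [526.40806213 283.24500404 102.77841592] [-1.79952241e+02  1.79184709e-02  7.93023498e+01] [ 0.60628586 -0.70538466 -2.11491069] [-0.22601776  0.12679009  0.00093933]
```

View pics/top9c.png

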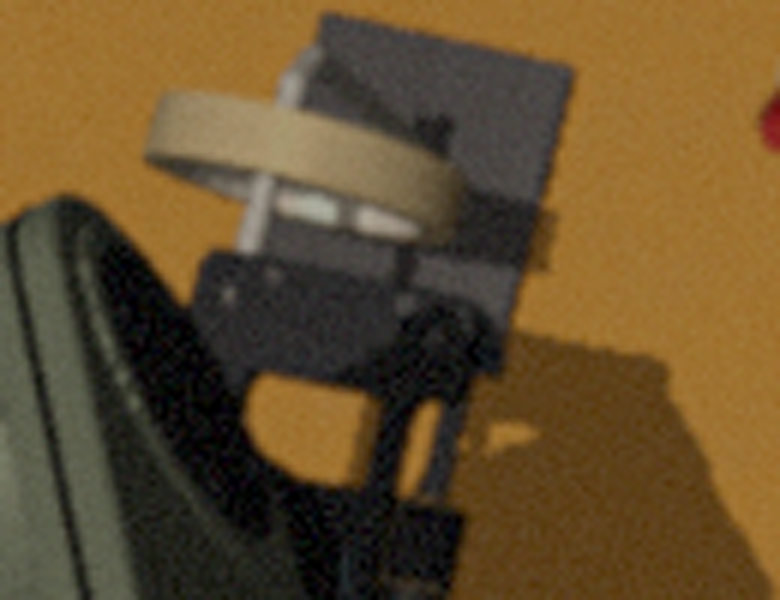

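View pics/scene9c.png

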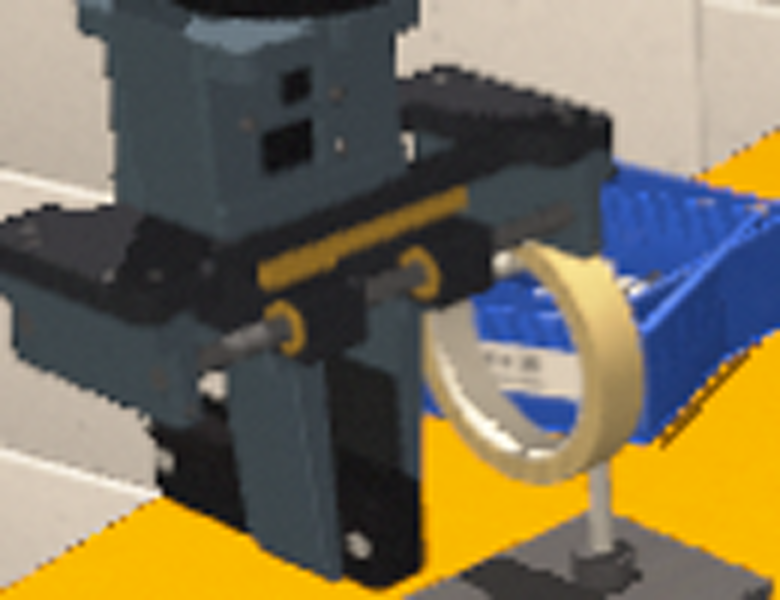

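View pics/wrist9.png

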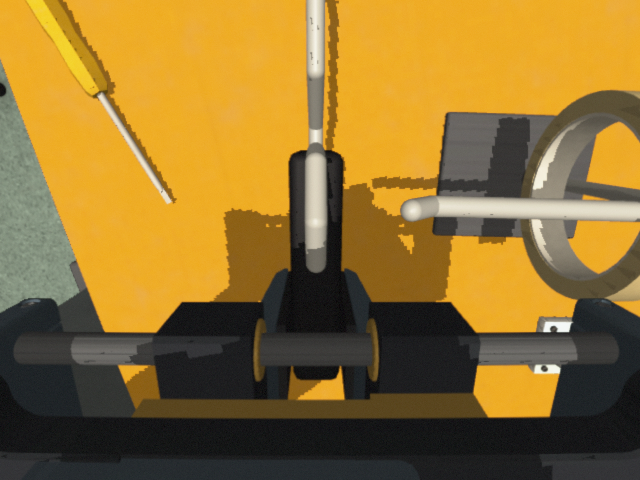

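```bash
python3 - <<'E'
from h import *
from scipy.spatial.transform import Rotation as Ro
s,f=pickle.load(open('wrist9.pkl','rb'))
T=np.array(f['tool_from_camera']); k,d=K(f)
Rt=Ro.from_euler('xyz',s['ee_rot'],degrees=True).as_matrix()
def wr(u,v,z):
    p=cv2.undistortPoints(np.array([[[u,v]]],float),k,d).ravel()
    r=Rt@T[:3,:3]@np.array([*p,1]); o=Rt@T[:3,3]+s['ee_pos']; w=o+r*(z-o[2])/r[2]; return w.round(1),(Rt.T@(w-s['ee_pos'])).round(1)
print('tip',wr(406,210,151)); print('tipc',wr(413,209.5,150))
for u in (450,520,600): print('bar',wr(u,208.5,141))
for v,z in [(272,160),(225,165),(150,131),(137,145)]: print('loop',v,wr(316,v,z))
img=f['color'][130:300,280:480,::-1]; cv2.imwrite('pics/w9c.png',cv2.resize(img,None,fx=4,fy=3.5,interpolation=cv2.INTER_CUBIC))
P=cloud(f,T)
print([ (v,P[v,316].round(1)) for v in range(135,285,12)])
print([ (u,P[209,u].round(1)) for u in (413,430,480,520)])
E
```

```text
tip (array([567.4, 332.2, 151. ]), array([ 55.7,  31.2, -48.3]))
tipc (array([570.1, 331.7, 150. ]), array([ 55.7,  33.8, -47.3]))
bar (array([585.9, 327.4, 141. ]), array([ 54.5,  50.2, -38.3]))
bar (array([612. , 322.6, 141. ]), array([ 54.5,  76.7, -38.3]))
bar (array([642.3, 316.9, 141. ]), array([ 54.6, 107.6, -38.3]))
loop 272 (array([533.2, 318.9, 160. ]), array([ 36.3,  -0. , -57.2]))
loop 225 (array([536.4, 335.9, 165. ]), array([ 53.6,  -0. , -62.2]))
loop 150 (array([540.5, 357.3, 131. ]), array([ 75.4,   0. , -28.2]))
loop 137 (array([541.3, 361.9, 145. ]), array([ 80. ,   0. , -42.2]))
[(135, array([ 81.1,   0.1, -17.3])), (147, array([ 76.7,   0. , -42.2])), (159, array([ 73.2,  -0. , -54.1])), (171, array([ 69.7,  -0. , -57.5])), (183, array([ 66.1,  -0. , -58.3])), (195, array([ 62.9,  -0. , -62.1])), (207, array([ 59.4,  -0. , -63. ])), (219, array([ 56.2,  -0. , -65.6])), (231, array([ 52.1,  -0. , -63.7])), (243, array([ 47.5,  -0. , -61. ])), (255, array([ 42.6,  -0. , -58.2])), (267, array([ 37.4,  -0. , -55.5])), (279, array([ 22.2,   0. , -27.9]))]
[(413, array([ 56.7,  32.6, -51.6])), (430, array([ 55.8,  40.1, -46.4])), (480, array([ 55. ,  59.7, -42.3])), (520, array([ 54.9,  74.9, -41.6]))]
```

View pics/w9c.png

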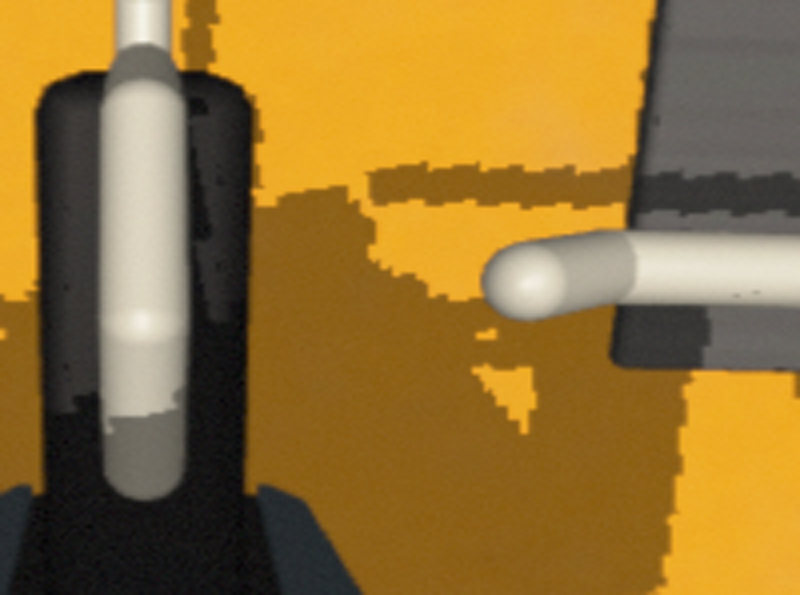

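>>> servo_tool([
  [[0,4,0,0,0,0,0],[0,9,0,0,0,0,0],[0,15,0,0,0,0,0],[0,21,0,0,0,0,0],[0,27,0,0,0,0,0],[0,33,0,0,0,0,0],[0,38,0,0,0,0,0],[0,40,0,0,0,0,0],[0,40,0,0,0,0,0]],
])

```text
time_s: 16.85
ee_pos: [566.5, 275.8, 102.9]
ee_rot: [-180.0, -0.0, 79.3]
force: [0.6, -0.3, -0.8]
gripper_width: 21.7
```

>>> servo_tool([
  [[0,4,0,0,0,0,0],[0,9,0,0,0,0,0],[0,15,0,0,0,0,0],[0,20,0,0,0,0,0],[0,23,0,0,0,0,0],[0,24,0,0,0,0,0],[0,24,0,0,0,0,0]],
])

```text
time_s: 17.55
ee_pos: [589.9, 271.3, 102.9]
ee_rot: [-180.0, -0.0, 79.3]
force: [0.3, 0.6, -0.9]
gripper_width: 21.6
```

```bash
python3 - <<'E'
from h import *
s=state(); print(s['time_s'],s['ee_pos'],s['ee_rot'],s['force'],s['torque'])
for n in ['scene','wrist']:
    f=grab_frame(n);  pickle.dump((s,f),open(n+'10.pkl','wb')); save(f,n+'10')
    if n!='wrist':
        o=(140,150)
        cv2.imwrite(f'pics/{n}10c.png',cv2.resize(f['color'][o[1]:o[1]+100,o[0]:o[0]+130,::-1],None,fx=6,fy=6,interpolation=cv2.INTER_CUBIC))
E
```

```text
17.55 [589.85495306 271.31986818 102.87309113] [-1.79989568e+02 -1.49125681e-03  7.92862319e+01] [ 0.34661807  0.64455353 -0.90726962] [-0.16744274  0.0721802  -0.00369618]
```

View pics/scene10c.png

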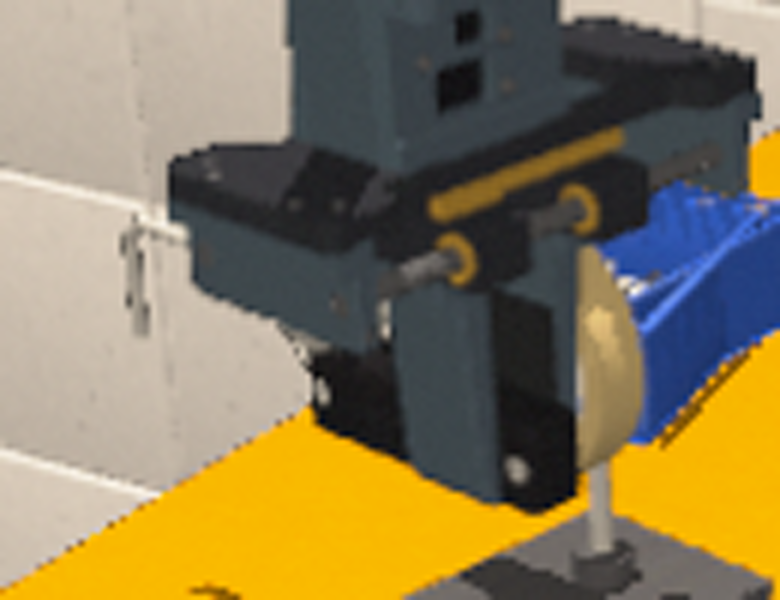

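View pics/wrist10.png

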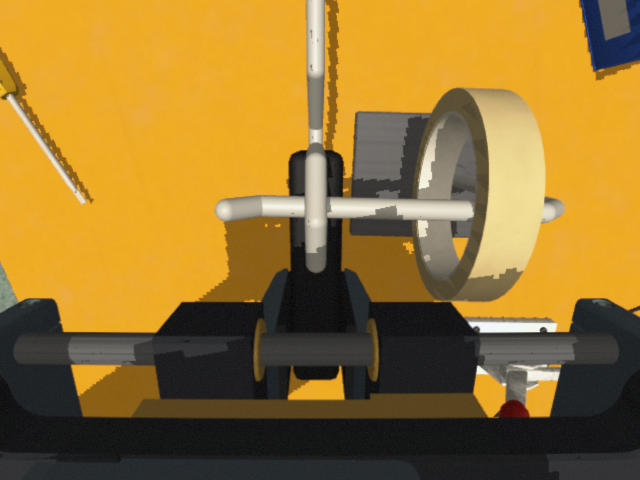

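>>> servo_tool([
  [[0,0,3,0,0,0,0],[0,0,7,0,0,0,0],[0,0,11,0,0,0,0],[0,0,14,0,0,0,0],[0,0,16,0,0,0,0],[0,0,16,0,0,0,0],[0,0,16,0,0,0,0]],
])

```text
time_s: 18.35
ee_pos: [589.9, 271.4, 87.0]
ee_rot: [180.0, -0.0, 79.3]
force: [0.5, 1.0, -1.1]
gripper_width: 21.6
```

>>> servo_tool([
  [[0,0,0.5,0,0,0,0],[0,0,1,0,0,0,0],[0,0,1,0,0,0,0],[0,0,1,0,0,0,0]],
])

```text
time_s: 18.75
ee_pos: [590.0, 271.5, 86.4]
ee_rot: [180.0, -0.0, 79.3]
force: [-0.6, -0.6, 0.9]
gripper_width: 21.8
```

```bash
python3 - <<'E'
from h import *
s=state(); print(s['time_s'],s['ee_pos'],s['ee_rot'],s['force'],s['torque'])
f=grab_frame('wrist'); save(f,'w11'); P=cloud(f,np.array(f['tool_from_camera']))
print('apex',P[215:232,312:321,2].min(),'bar',[P[209,u].round(1) for u in (270,290,350,380)])
E
```

```text
18.75 [589.99771816 271.49774526  86.35984467] [ 1.79964193e+02 -3.47611546e-02  7.92943915e+01] [-0.61487672 -0.56603393  0.89504585] [-0.09147957  0.11663334 -0.0038376 ]
apex nan bar [array([ 57.7, -14.7, -57.1]), array([ 57.7,  -8.4, -56.9]), array([ 57.7,  10.9, -56.9]), array([ 57.7,  20.5, -57. ])]
```

View pics/w11.png

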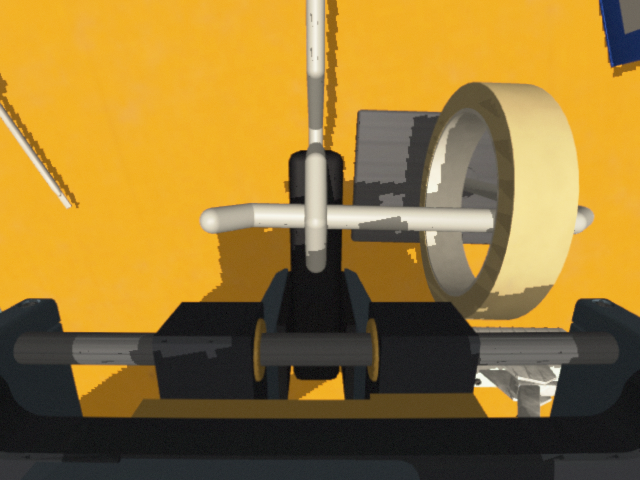

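>>> servo_tool([
  [[0,0,0.5,0,0,0,0.26],[0,0,0.5,0,0,0,0.29],[0,0,0.5,0,0,0,0.33],[0,0,0.5,0,0,0,0.38],[0,0,0.5,0,0,0,0.44],[0,0,0.5,0,0,0,0.48],[0,0,0.5,0,0,0,0.48],[0,0,0.5,0,0,0,0.48],[0,0,0.5,0,0,0,0.48]],
])

```text
time_s: 19.7
ee_pos: [589.8, 271.4, 85.5]
ee_rot: [180.0, -0.0, 79.3]
force: [-0.2, 0.3, 0.0]
gripper_width: 43.7
```

```bash
python3 - <<'E'
from h import *
s=state(); print(s['time_s'],s['ee_pos'],s['force'],s['gripper_width'])
f=grab_frame('wrist'); save(f,'w12'); f=grab_frame('scene'); save(f,'s12')
E
```

```text
19.7 [589.79757381 271.38743075  85.47417855] [-0.24817998  0.30141998  0.03481469] 43.70428464934901
```

View pics/w12.png

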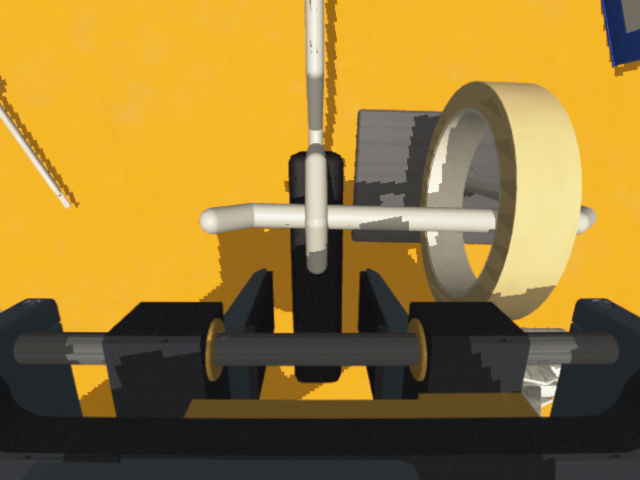

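View pics/s12.png

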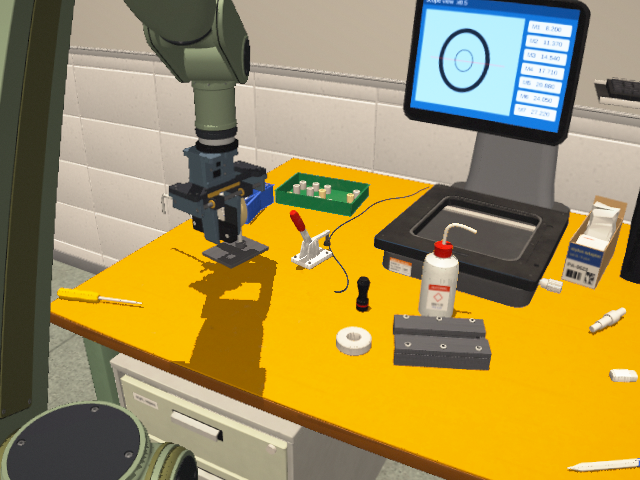

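>>> servo_tool([
  [[0,0,-3,0,0,0,0.48],[0,0,-8,0,0,0,0.48],[0,0,-15,0,0,0,0.48],[0,0,-24,0,0,0,0.48],[0,0,-35,0,0,0,0.48],[0,0,-50,0,0,0,0.48],[0,0,-70,0,0,0,0.48],[0,0,-90,0,0,0,0.48],[0,0,-110,0,0,0,0.48],[-10,-10,-120,0,0,0,0.48],[-30,-30,-125,0,0,0,0.48],[-60,-60,-125,0,0,0,0.48],[-90,-90,-125,0,0,0,0.48],[-110,-110,-125,0,0,0,0.48],[-120,-120,-125,0,0,0,0.48],[-120,-120,-125,0,0,0,0.48],[-120,-120,-125,0,0,0,0.48]],
])

```text
time_s: 21.5
ee_pos: [450.5, 176.2, 210.9]
ee_rot: [179.9, -0.1, 79.3]
force: [0.4, 0.5, 0.3]
gripper_width: 43.7
```

```bash
python3 - <<'E'
from h import *
s=state(); print(s['time_s'],s['ee_pos'],s['force'],s['gripper_width'])
for n in ('top','scene'):
    f=grab_frame(n); save(f,n+'13'); pickle.dump(f,open(n+'13.pkl','wb'))
    o=(140,170) if n=='top' else (150,165)
    cv2.imwrite(f'pics/{n}13c.png',cv2.resize(f['color'][o[1]:o[1]+100,o[0]:o[0]+130,::-1],None,fx=6,fy=6,interpolation=cv2.INTER_CUBIC))
E
```

```text
21.5 [450.51126307 176.18434749 210.89794655] [0.40492799 0.45307954 0.325437  ] 43.67743473546185
```

View pics/top13.png

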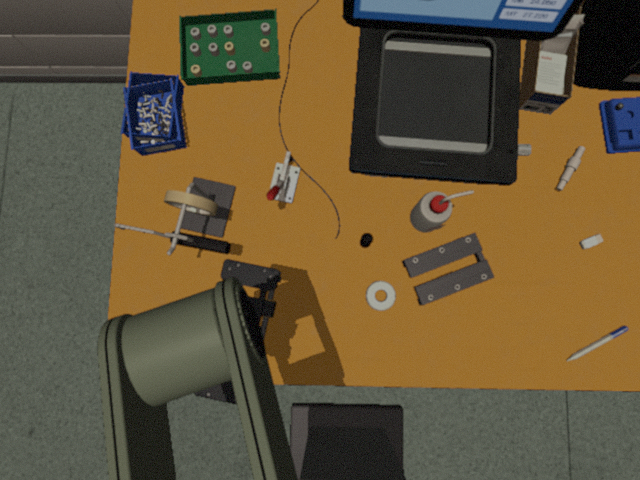

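View pics/scene13c.png

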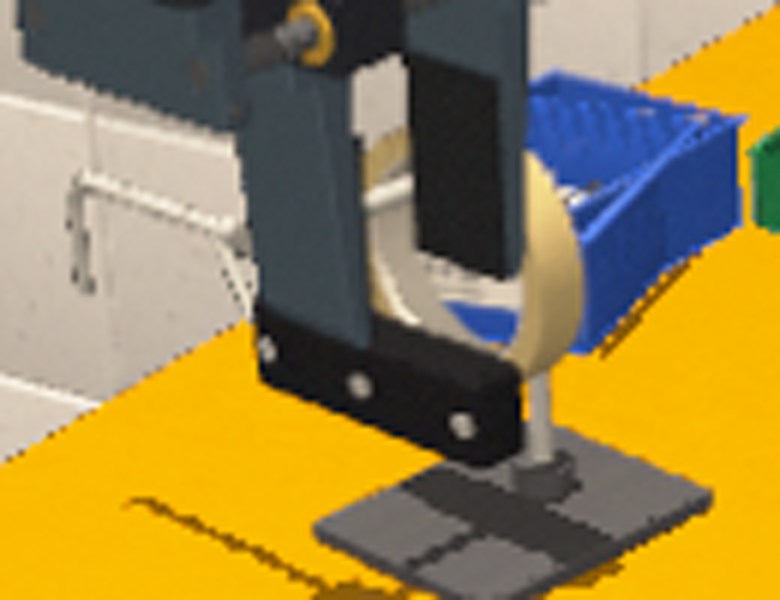

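```bash
python3 - <<'E'
from h import *
f=pickle.load(open('top13.pkl','rb')); O=np.array([694.3,307.7]); a=np.radians(-10.7); ex=np.array([np.cos(a),np.sin(a)]); ey=np.array([-ex[1],ex[0]])
p=ray(f,177,238,149)[:2]-O; print('loop',p@ex,p@ey)
g=grab_frame('top'); m=np.abs(g['color'].astype(int)-f['color']).max(2)[160:320,100:400]; print('diff',(m>60).sum())
C=np.array([559.1,-169.7]); y=np.radians(-68); q=ray(g,380.5,296,18)[:2]-C; print('gauge x',q@[np.cos(y),np.sin(y)])
print(job_done())
E
```

```text
loop -100.96863165406076 -5.490629242283622
diff 0
gauge x -140.4751924690335
the job is handed in; nothing more can be done
None
```

I dragged the gauge out of the slot with the pick, hung the pick on the hook in front of the tape, backed the arm clear and handed the job in at about 21.6 s. The hand-in gives no verdict, so the figures below are from my own last camera checks.

- **Gauge:** it lies flat on the bench, with its centre about 140 mm along -x from the block's origin (109 mm needed). The gripper stayed well away from it.
- **Pick:** it is released and hangs by its loop about 101 mm before the post, with a sideways reading of 5 mm (limit 15 mm). The reading comes from coarse top-view pixels. The closer wrist view before release put the loop within about 1 mm of the hook bar.
- **Tape and other objects:** the tape is still hanging behind the pick. The bottle, stamp and toggle clamp look unmoved. The area around the stand and gauge showed no change between the last two top pictures.

The scene and top cameras disagreed by 2–3 mm on the pick tip and the hook. I relied on the known pick geometry for the tip and on the wrist camera for the hook, and neither fit gave trouble.

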